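# Restock the tape and clip caddy

## Robot

A 7-joint arm with a two-finger parallel gripper is mounted at the origin on the work surface. World frame = base frame: x ahead of the robot, y to its left, z up, the work surface at z = 0. Lengths are in m, angles in rad, forces in N, time in s.
With the tool pointing down it reaches from about 0.4 to 0.9 m from the base axis. Payload 5.5 kg.
Tool frame: the origin (TCP) lies on the mounting face of the last link; the fingertips stand 178 mm ahead of it and the grasp point (between the pads) lies bot.grip_depth ahead of it (bot.grip_depth is the distance from the TCP to the grasp point, in m); z points along the fingers, y is the line along which they close (so a half turn about z gives the same grasp; the last joint's range is limited). The gripper opens to 92 mm and grips with 3 to 60 N. Pads are 19 mm wide; open, the fingers measure 130 mm over their backs; the gripper's body (75 mm by 190 mm) begins 47 mm behind the grasp point.
Start: joints at [1.481, 0.501, -0.427, 1.55, 0.221, 1.138, -0.21], TCP at [0.225, -0.61, 0.405] pointing down, gripper open.
Joint ranges: [-2.88, 2.88], [-0.31, 2.03], [-1.54, 1.56], [0.2, 2.42], [-1.41, 4.55], [0.19, 2.02], [-2.57, 2.57]. Speed limits (rad/s): [2.57, 2.57, 3.14, 3.14, 3.14, 3.14, 3.14].

## Interface

Orientations are given as a unit quaternion [w, x, y, z].
In Python, from workcell import bot, vision gives the robot as it stands.
- The arm moves only by the tool move_arm, never from a script. Its argument "deltas" is a list of rows, each a list of 7 numbers: the shift along the world's x, y, z each as a share of 0.1 m, from -1 to 1, then the turn, a rotation vector about the world's x, y, z each as a share of 45 degrees, from -1 to 1, then the opening, from -1 (shut) to 1 (fully open), so that 0 is half open. A call has 1 to 10 rows; each row is the pose to reach, as a shift and turn from the pose commanded when the call began; what a row does not reach only later rows make up. A row lasts 1/8 s, in which the tool goes at most 62.5 mm and 10.7 degrees, less where a joint would pass 70% of its speed; a pose out of reach is approached as far as the arm can. A call with a number of a shift or a turn outside -1 to 1 is refused whole. A call with a gripper value outside its range is refused whole. The fingers move at their own pace and stop on an object; "force" is the grip in N (left out, the last holds). Time passes only in rows, so rows that repeat a pose let the fingers close. It gives the time, the measured TCP pose, the force, the opening and the grip force at its end, in the units of the state.
- bot.read_state(): the state, without advancing time (a new reading comes with each control period).
- vision.camera(name): name is "side" or "top" or "wrist"; returns the picture (420x560x3 uint8, red, green, blue); there is no depth.
- vision.camera_info(name): a dict with "camera_matrix" (3x3 intrinsics, pixels), "rvec" (rotation vector, rad) and "tvec" (3), from world to camera coordinates, as OpenCV has them; the wrist camera has in their place "tool_from_camera" (4x4, takes a point from camera to tool coordinates, whose origin is the TCP and whose axes are the flange's). Camera axes: x right, y down, z forward; pixel columns grow to the right and rows downward; lengths in m; the calibration is good to about 2 mm. A picture is of the moment at which its call begins: read the wrist's pose just before it. camera_info takes no time and is no camera call.
- bot.sign_off(): hands the job in; it is judged then, once.
The state is a dict: "clock": time; "joint_pos": joint angles; "qd": joint speeds; "tau": joint torques, N m; "tool_pos": TCP position; "eef_rot": TCP orientation; "force": force on the tool from outside, world axes, zero at the start; "ft_torque": the same for the moment, N m; "width": finger opening in m; "grasp_force": force on a finger pad.
Only numpy, scipy, OpenCV 4.12 (cv2) and the standard library are available. Lean on these libraries where they do the work, as an engineer would, in place of code of your own. Each camera call takes 0.05 s, during which the arm holds its last target. There are 200 camera calls.

## Task

Restock the clear caddy: tip the orange clips off the blue scoop tray into the caddy's bin, and move every tape reel on the bench into a lane of its own in the caddy, standing squarely on the lane floor, by threading the spindle's rod through the reel's bore to lift and carry it, never touching a reel with the fingers. A clip that misses the bin must be put in too. Finish with the scoop tray and the spindle lying flat on the bench, and leave the jar, the glue stick and the aluminium bulldog clip where they are.

Things in the scene. Friction and masses are not known exactly. Their poses are not given: they have to be found in the camera images.
- caddy: Clear acrylic caddy with blue rims, fixed on the bench. Origin on the bench under it; own x across it (roughly away from the robot), own y along it, z up. Clip bin at its -y end (see point bin); at its +y end three shallow reel lanes in a row, centres at own y = +20, +86, +152 mm. A reel stands in a lane with its bore along the caddy's x
- lane0 (a point): Centre of the floor of reel lane 0 of the caddy, 4 mm above the bench; axes as the caddy's. The lane is 50 mm along x by 62 mm along y inside, ringed by 4 mm thick walls whose tops are 13 mm above the bench
- lane1 (a point): Centre of the floor of reel lane 1 of the caddy, 4 mm above the bench; axes as the caddy's. The lane is 50 mm along x by 62 mm along y inside, ringed by 4 mm thick walls whose tops are 13 mm above the bench
- lane2 (a point): Centre of the floor of reel lane 2 of the caddy, 4 mm above the bench; axes as the caddy's. The lane is 50 mm along x by 62 mm along y inside, ringed by 4 mm thick walls whose tops are 13 mm above the bench
- bin (a point): Centre of the floor of the caddy's clip bin, 4 mm above the bench, 100 mm along the caddy's -y from its origin; axes as the caddy's. Outside 110 x 110 mm, walls 4 mm thick, 45 mm high (rim 48)
- reel0_center (a point): Centre of the red tape reel (may be absent: None), loose, 45 g: octagonal white cheeks 56 mm across flats, 36 mm wide; stands on a flat of its rim, centre 28 mm above what it stands on. Its bore, an octagonal hole 26 mm across flats, runs level right through along own x. Hung on the spindle its centre is about 8 mm below the rod's axis
- reel1_center (a point): Centre of the green tape reel (may be absent: None), loose, 45 g: octagonal white cheeks 56 mm across flats, 36 mm wide; stands on a flat of its rim, centre 28 mm above what it stands on. Its bore, an octagonal hole 26 mm across flats, runs level right through along own x. Hung on the spindle its centre is about 8 mm below the rod's axis
- reel2_center (a point): Centre of the yellow tape reel (may be absent: None), loose, 45 g: octagonal white cheeks 56 mm across flats, 36 mm wide; stands on a flat of its rim, centre 28 mm above what it stands on. Its bore, an octagonal hole 26 mm across flats, runs level right through along own x. Hung on the spindle its centre is about 8 mm below the rod's axis
- spindle_grip (a point): Centre of the wooden grip of the loose spindle (90 g): grip 50 (own x) x 28 x 28 mm, lying on the bench with its centre 14 mm up, rod level. From its +x face a steel rod of 10 mm diameter sticks out 90 mm along own x, on the grip's axis: its slightly tapered tip is 115 mm along +x from this point
- scoop_handle (a point): Centre of the wooden handle of the loose blue scoop tray (140 g): handle 44 (own x) x 24 (own y) x 36 mm high, centre 18 mm above the tray's underside. The tray ahead of it (+x) has a floor 120 x 90 x 4 mm, walls 22 mm high at sides and back, no wall at the front; its front edge lies 142 mm along +x from this point. Own z is up when it lies flat
- clip0_center (a point): Centre of chunky orange clip 0 (may be absent: None), 24 (own x) x 18 (own y) x 14 mm (own z), 12 g, starting on the scoop tray
- clip1_center (a point): Centre of chunky orange clip 1 (may be absent: None), 24 (own x) x 18 (own y) x 14 mm (own z), 12 g, starting on the scoop tray
- clip2_center (a point): Centre of chunky orange clip 2 (may be absent: None), 24 (own x) x 18 (own y) x 14 mm (own z), 12 g, starting on the scoop tray
- clip3_center (a point): Centre of chunky orange clip 3 (may be absent: None), 24 (own x) x 18 (own y) x 14 mm (own z), 12 g, starting on the scoop tray
- clip4_center (a point): Centre of chunky orange clip 4 (may be absent: None), 24 (own x) x 18 (own y) x 14 mm (own z), 12 g, starting on the scoop tray
- clip5_center (a point): Centre of chunky orange clip 5 (may be absent: None), 24 (own x) x 18 (own y) x 14 mm (own z), 12 g, starting on the scoop tray
- bulldog: Small aluminium bulldog clip, 30 x 32 x 16 mm, loose; bystander, leave alone; origin at the centre of its underside
- jar: Small jar, 56 mm across, 75 mm high, loose; bystander, leave alone; origin at the centre of its underside
- glue: Yellow glue stick standing upright, 28 mm across, 70 mm high, loose; bystander, leave alone; origin at the centre of its underside
Things that resemble listed ones, but are neither listed nor needed, are in the scene too. Of the things shaped like the part that bears scoop_handle, the blue one is meant.

How it is judged:
On the way:
1. the scoop tray is lifted and tipped with its open edge over the clip bin (angle between scoop_handle's own z axis and vertical above 0.3 rad and horizontal distance between scoop_lip and bin below 0.09 m and height (world z) of scoop_lip above 0.03 m), for 0.1 s.
At the end, for the whole second after the job is handed in: Each reel stands in a lane (centre within 12 mm across, 18 mm along the caddy of the lane's centre, under 38 mm high, bore level within 0.12 rad), each clip lies in the bin below its rim, spindle and scoop tray lie flat on the bench; all at rest (x of reel0_center in the frame of caddy between -0.012 and 0.012 m and z of reel0_center in the frame of caddy between 0.025 and 0.038 m and angle between reel0_center's own x axis and vertical between 1.45 and 1.69 rad and (y of reel0_center in the frame of caddy between 0.002 and 0.038 m or y of reel0_center in the frame of caddy between 0.068 and 0.104 m or y of reel0_center in the frame of caddy between 0.134 and 0.17 m) and linear speed of each of reel0, reel1, reel2, spindle, scoop below 0.03 m/s and x of reel1_center in the frame of caddy between -0.012 and 0.012 m and z of reel1_center in the frame of caddy between 0.025 and 0.038 m and angle between reel1_center's own x axis and vertical between 1.45 and 1.69 rad and (y of reel1_center in the frame of caddy between 0.002 and 0.038 m or y of reel1_center in the frame of caddy between 0.068 and 0.104 m or y of reel1_center in the frame of caddy between 0.134 and 0.17 m) and x of reel2_center in the frame of caddy between -0.012 and 0.012 m and z of reel2_center in the frame of caddy between 0.025 and 0.038 m and angle between reel2_center's own x axis and vertical between 1.45 and 1.69 rad and (y of reel2_center in the frame of caddy between 0.002 and 0.038 m or y of reel2_center in the frame of caddy between 0.068 and 0.104 m or y of reel2_center in the frame of caddy between 0.134 and 0.17 m) and x of clip0_center in the frame of caddy between -0.051 and 0.051 m and y of clip0_center in the frame of caddy between -0.151 and -0.049 m and z of clip0_center in the frame of caddy between 0.004 and 0.05 m and x of clip1_center in the frame of caddy between -0.051 and 0.051 m and y of clip1_center in the frame of caddy between -0.151 and -0.049 m and z of clip1_center in the frame of caddy between 0.004 and 0.05 m and x of clip2_center in the frame of caddy between -0.051 and 0.051 m and y of clip2_center in the frame of caddy between -0.151 and -0.049 m and z of clip2_center in the frame of caddy between 0.004 and 0.05 m and x of clip3_center in the frame of caddy between -0.051 and 0.051 m and y of clip3_center in the frame of caddy between -0.151 and -0.049 m and z of clip3_center in the frame of caddy between 0.004 and 0.05 m and x of clip4_center in the frame of caddy between -0.051 and 0.051 m and y of clip4_center in the frame of caddy between -0.151 and -0.049 m and z of clip4_center in the frame of caddy between 0.004 and 0.05 m and x of clip5_center in the frame of caddy between -0.051 and 0.051 m and y of clip5_center in the frame of caddy between -0.151 and -0.049 m and z of clip5_center in the frame of caddy between 0.004 and 0.05 m and height (world z) of spindle_grip below 0.02 m and angle between spindle_grip's own x axis and vertical between 1.4 and 1.75 rad and height (world z) of scoop_handle below 0.025 m and angle between scoop_handle's own z axis and vertical below 0.1 rad); the robot touches nothing.
It fails at once if the fingers touch a reel (over 2 N) (contact force between the fingers and reel0 above 2 N or contact force between the fingers and reel1 above 2 N or contact force between the fingers and reel2 above 2 N).
It fails at once if a bystander (jar, glue stick, bulldog clip) is moved over 30 mm (distance of any of jar, glue, bulldog from where it was at the start of the episode above 0.03 m).
Of reel0, reel1, reel2 only 2 to 3 are there at a start; the rules pass over those that are not, and their reading is None.
Of clip0, clip1, clip2, clip3, clip4, clip5 only 3 to 6 are there at a start; the rules pass over those that are not, and their reading is None.
At some moment in a run one of spindle, clip0, clip1, clip2, clip3, clip4, clip5 may be knocked a few centimetres aside while the robot is not near it.
It also fails if it takes over 210 s, if anything falls off the work surface, if the arm or the gripper's body presses on something with over 40 N, if the wrist force passes 120 N, or if a joint passes its speed limit or range.

## Working session

There is one attempt and no reset: what is moved stays moved. The work goes in short steps, Python scripts to look and compute and a tool call to move; the robot and the scene stay as the last step left them, time stands still between calls to the robot, and variables do not carry over. Pictures are saved under pics/ and viewed, at most 14 in all, crops included, and the job is handed in when it is done.

Besides the shell and the picture viewer there is one more tool, called in YAML: its name, and indented under it one key for each argument. move_arm: Moves the arm, as the interface text tells. Shift numbers are shares of 0.1 m and turn numbers shares of 45 degrees, none past 1 either way. Its arguments: {"type":"object","properties":{"deltas":{"type":"array","items":{"type":"array","items":{"type":"number","minimum":-1,"maximum":1}}},"force":{"type":"number"}},"required":["deltas"]}

```bash
mkdir -p pics; ls
python3 - <<'E'
from workcell import bot, vision
import cv2,numpy as np
for n in ("top","side"):
    im=vision.camera(n); cv2.imwrite(f"pics/{n}0.png",cv2.resize(im[:,:,::-1],(800,600),interpolation=cv2.INTER_CUBIC)); cv2.imwrite(f"{n}0raw.png",im[:,:,::-1])
    ci=vision.camera_info(n); R=cv2.Rodrigues(np.array(ci["rvec"],float))[0]
    print(n,ci["camera_matrix"],R.round(3),(-R.T@np.array(ci["tvec"]).ravel()).round(3))
print(vision.camera_info("wrist")); print(bot.read_state(), bot.grip_depth)
E
```

```text
pics
top [[461.86872702   0.         278.44404189]
 [  0.         461.86872702 208.62797555]
 [  0.           0.           1.        ]] [[-0.02  -0.999  0.028]
 [-0.985  0.015 -0.172]
 [ 0.171 -0.031 -0.985]] [0.274 0.053 1.044]
side [[433.08039484   0.         282.1484139 ]
 [  0.         433.08039484 208.56135398]
 [  0.           0.           1.        ]] [[-0.904 -0.426 -0.015]
 [-0.279  0.617 -0.736]
 [ 0.323 -0.662 -0.677]] [0.154 0.66  0.693]
{'camera_matrix': array([[342.8703511 ,   0.        , 277.29161347],
       [  0.        , 342.8703511 , 207.30105395],
       [  0.        ,   0.        ,   1.        ]]), 'tool_from_camera': array([[-2.31456253e-04, -9.51756920e-01, -3.06852916e-01,
         8.36422221e-02],
       [ 9.99999691e-01, -4.50927028e-04,  6.44337165e-04,
        -3.57658685e-04],
       [-7.51620629e-04, -3.06852672e-01,  9.51756730e-01,
         2.06805279e-02],
       [ 0.00000000e+00,  0.00000000e+00,  0.00000000e+00,
         1.00000000e+00]])}
{'clock': 0.1, 'joint_pos': array([ 1.48119631,  0.50171879, -0.42682869,  1.55131439,  0.22082673,
        1.13830076, -0.21033124]), 'qd': array([ 0.00038641, -0.00266591,  0.00076944, -0.00190653, -0.00030063,
       -0.00063188, -0.00184839]), 'tau': array([-1.09769971e-02, -5.67876184e+01, -5.83864510e+00, -2.79914564e+01,
       -6.90178131e-02,  2.41466076e-02,  2.42781283e-05]), 'tool_pos': array([ 0.22444462, -0.60968941,  0.40381875]), 'eef_rot': array([-8.31352540e-04,  9.84477900e-01,  1.75506572e-01, -1.27173655e-04]), 'force': array([ 0.4972462 , -0.05381362,  0.32365354]), 'ft_torque': array([0.02220762, 0.01523013, 0.03211226]), 'grasp_force': 0.0, 'width': 0.09181306967943224} 0.1592
```

View pics/top0.png

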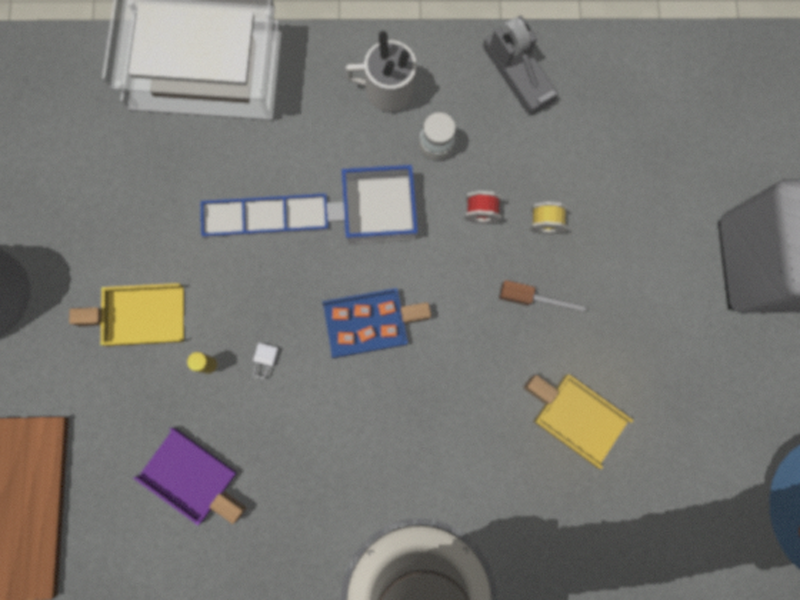

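View pics/side0.png

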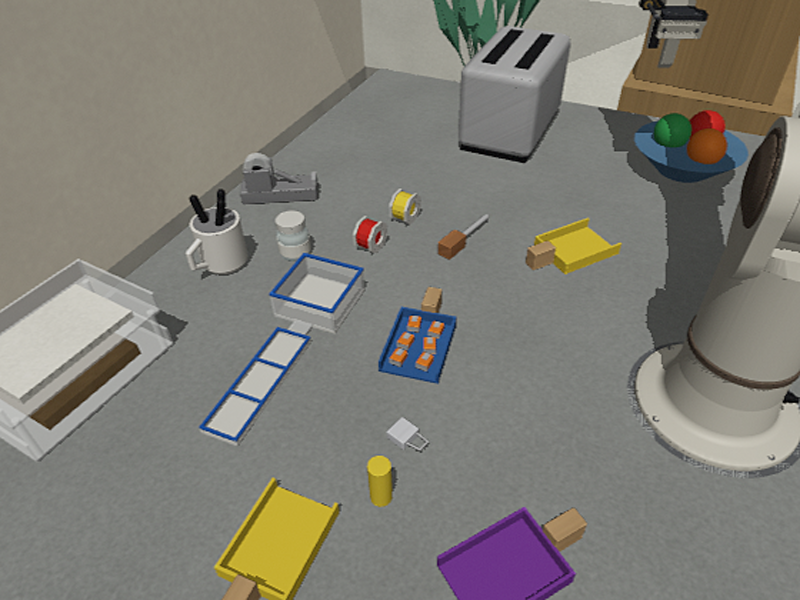

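The top view (800x600 px) shows these things that could be mistaken for each other:
- **Scoops:** blue with 6 orange clips (367,323), yellow (143,315), yellow (583,420) and purple (186,475). I choose the blue one.
- **Reels:** red (483,205) and yellow (549,217). The grey tape dispenser (520,65) and yellow glue stick (198,362) are not reels, and there is no green reel.
- **Other items:** spindle at (518,292) with its rod tip at (585,308), caddy lanes at (225,217), (265,215) and (306,213), bin at (380,203), jar at (438,135), bulldog clip at (265,358).

```bash
cat > h.py <<'E'
import numpy as np, cv2
from scipy.optimize import minimize
from scipy.spatial.transform import Rotation as Rt
from workcell import bot, vision
def cam(n, st=None):
    ci=vision.camera_info(n); K=np.array(ci["camera_matrix"])
    if n!="wrist":
        R=cv2.Rodrigues(np.array(ci["rvec"],float))[0]; return K,R,np.array(ci["tvec"],float).ravel()
    q=st["eef_rot"]; T=np.eye(4); T[:3,:3]=Rt.from_quat(q,scalar_first=True).as_matrix(); T[:3,3]=st["tool_pos"]
    M=np.linalg.inv(T@ci["tool_from_camera"]); return K,M[:3,:3],M[:3,3]
def proj(c,P):
    K,R,t=c; q=(np.atleast_2d(P)@R.T+t)@K.T; return q[:,:2]/q[:,2:]
def back(c,uv,z):
    K,R,t=c; d=np.c_[np.atleast_2d(uv),np.ones(len(np.atleast_2d(uv)))]@np.linalg.inv(K).T@R; o=-R.T@t
    return o+d*((z-o[2])/d[:,2])[:,None]
def shot(n):
    st=bot.read_state(); return vision.camera(n),cam(n,st)
def hsv(im): return cv2.cvtColor(im,cv2.COLOR_RGB2HSV)
def place(p,P):  # p=(x,y,yaw)
    c,s=np.cos(p[2]),np.sin(p[2]); P=np.asarray(P,float)
    return np.c_[p[0]+c*P[:,0]-s*P[:,1],p[1]+s*P[:,0]+c*P[:,1],P[:,2]]
def seg(a,b,n=40): return np.linspace(a,b,n)
def ring(x,y0,y1,z): return np.vstack([seg((-x,y0,z),(x,y0,z)),seg((x,y0,z),(x,y1,z)),seg((x,y1,z),(-x,y1,z)),seg((-x,y1,z),(-x,y0,z))])
def caddy_rims(): return np.vstack([ring(.053,-.153,-.047,.048),ring(.027,-.013,.185,.013),seg((-.027,.053,.013),(.027,.053,.013)),seg((-.027,.119,.013),(.027,.119,.013))])
def box(x0,x1,y0,y1,z0,z1): return np.array([(x,y,z) for x in(x0,x1) for y in(y0,y1) for z in(z0,z1)])
def reel():
    a=(np.arange(8)+.5)*np.pi/4; r=.028/np.cos(np.pi/8)
    return np.array([(x,r*np.cos(t),.028+r*np.sin(t)) for x in(-.018,.018) for t in a])
def fit_rim(views,p0,rims):
    Bs=[(cv2.GaussianBlur(m.astype(np.float32),(0,0),1.2),c) for m,c in views]
    def f(p):
        s=0
        for B,c in Bs:
            uv=proj(c,place(p,rims)).astype(np.float32)
            s-=cv2.remap(B,uv[:,:1],uv[:,1:],cv2.INTER_LINEAR).mean()
        return s
    return best(f,p0,[.008,.008,.06])
def fit_hull(views,p0,parts,step=(.006,.006,.1)):
    def f(p):
        s=0
        for m,c in views:
            a=np.zeros(m.shape,np.uint8)
            for q in parts: cv2.fillConvexPoly(a,cv2.convexHull(np.round(proj(c,place(p,q))*16).astype(np.int32)),1,shift=4)
            s-=(a&m).sum()/max(1,(a|m).sum())
        return s/len(views)
    return best(f,p0,step)
def best(f,p0,step):
    r=None
    for k in range(4):
        x0=np.array(p0,float) if r is None else r.x
        S=np.vstack([x0,x0+np.diag(step)*(1 if k%2==0 else -1)])
        q=minimize(f,x0,method="Nelder-Mead",options=dict(initial_simplex=S,xatol=1e-5,fatol=1e-6,maxiter=600))
        if r is None or q.fun<r.fun: r=q
    return r.x,r.fun
def near(m,uv,rad):
    a=np.zeros(m.shape,np.uint8); cv2.circle(a,tuple(int(v) for v in uv),int(rad),1,-1); return (m.astype(np.uint8)&a)
E
cat > m1.py <<'E'
from h import *
V={n:(cv2.imread(f"{n}0raw.png")[:,:,::-1].copy(),cam(n)) for n in("top","side")}
H={n:hsv(v[0]) for n,v in V.items()}
col=lambda n,lo,hi:((H[n]>=lo).all(2)&(H[n]<=hi).all(2)).astype(np.uint8)
ct=V["top"][1]; B=lambda u,v,z:back(ct,(u*.7,v*.7),z)[0]
blue={n:col(n,(100,110,50),(130,255,255)) for n in H}
b=B(380,203,.048);l=B(225,217,.013); d=l-b; yaw=np.arctan2(-d[0],d[1]); p0=(b[0]-.1*np.sin(yaw),b[1]+.1*np.cos(yaw),yaw)
print("caddy",p0,fit_rim([(blue[n],V[n][1]) for n in V],p0,caddy_rims()),[fit_rim([(blue[n],V[n][1])],p0,caddy_rims()) for n in V])
# scoop: blue+orange region
h=B(418,312,.02); t=B(367,323,.01); yaw=np.arctan2(t[1]-h[1],t[0]-h[0])
sc=[box(.022,.142,-.045,.045,0,.004),box(.022,.026,-.045,.045,0,.022),box(.022,.142,-.045,-.041,0,.022),box(.022,.142,.041,.045,0,.022)]
vs=[]
for n in V:
    m=blue[n]|col(n,(3,120,100),(20,255,255)); m=cv2.morphologyEx(m,cv2.MORPH_CLOSE,np.ones((7,7)))
    vs.append((near(m,proj(V[n][1],t)[0],52),V[n][1]))
sc1=[np.vstack(sc)]
# hull of tray with sloping open front: floor front + walls
print("scoop",(h[0],h[1],yaw),fit_hull(vs,(h[0],h[1],yaw),sc1),[fit_hull([v],(h[0],h[1],yaw),sc1) for v in vs])
for nm,u,v in(("red",483,205),("yel",549,217)):
    c=B(u,v,.03); vs=[]
    for n in V:
        m=((H[n][:,:,2]>150)|(H[n][:,:,1]>120))
        m=near(m,proj(V[n][1],c)[0],26 if n=="top" else 22); vs.append((cv2.morphologyEx(m,cv2.MORPH_CLOSE,np.ones((3,3))),V[n][1]))
    print(nm,c,fit_hull(vs,(c[0],c[1],0),[reel()]),[fit_hull([v],(c[0],c[1],0),[reel()]) for v in vs])
g=B(518,292,.02);tip=B(585,308,.014);yaw=np.arctan2(*(tip-g)[[1,0]])
print("spindle",g,tip,yaw,np.hypot(*(tip-g)[:2]))
for nm,u,v in(("jar",438,150),("glue",200,368),("bull",265,355)): print(nm,B(u,v,0))
im=V["top"][0][100:260,130:430]; cv2.imwrite("pics/crop1.png",cv2.resize(im[:,:,::-1],None,fx=2.66,fy=2.66,interpolation=cv2.INTER_CUBIC))
E
python3 m1.py
```

```text
caddy (np.float64(0.5954606276357143), np.float64(0.14641613926408711), np.float64(0.03760374157268376)) (array([0.59883574, 0.14890698, 0.05058583]), np.float64(-0.8743927478790283)) [(array([0.59827985, 0.14815017, 0.05264738]), np.float64(-0.2110385149717331)), (array([0.59901281, 0.14933532, 0.05253941]), np.float64(-0.671833872795105))]
scoop (np.float64(0.42938301606558194), np.float64(-0.010682199911066753), np.float64(1.7526357162464266)) (array([ 0.43145813, -0.00824366,  1.7435572 ]), np.float64(-0.8931034900434438)) [(array([ 0.43211141, -0.00892669,  1.76581324]), np.float64(-0.8450765864332604)), (array([ 0.43235743, -0.00773132,  1.74492128]), np.float64(-0.9452436194895592))]
red [ 0.60000927 -0.11895291  0.03      ] (array([ 0.60535022, -0.12119139,  0.6824853 ]), np.float64(-0.6127775604697492)) [(array([ 0.60008739, -0.11927062,  0.10303819]), np.float64(-0.5400696864111498)), (array([ 0.60403276, -0.12322836,  0.42177096]), np.float64(-0.6457831325301204))]
yel [ 0.57882931 -0.22453061  0.03      ] (array([ 0.58280534, -0.22345007,  0.37150951]), np.float64(-0.6167989417989418)) [(array([ 0.58171715, -0.2245701 ,  0.16424005]), np.float64(-0.5437062937062938)), (array([ 0.58529107, -0.2317904 ,  0.13305405]), np.float64(-0.6576354679802956))]
spindle [ 0.45900642 -0.17036452  0.02      ] [ 0.43260329 -0.2777471   0.014     ] -1.8118928053481316 0.11058093870765849
jar [ 0.70632989 -0.05238902  0.        ]
glue [0.34915336 0.3316953  0.        ]
bull [0.3677373  0.23087167 0.        ]
```

View pics/crop1.png

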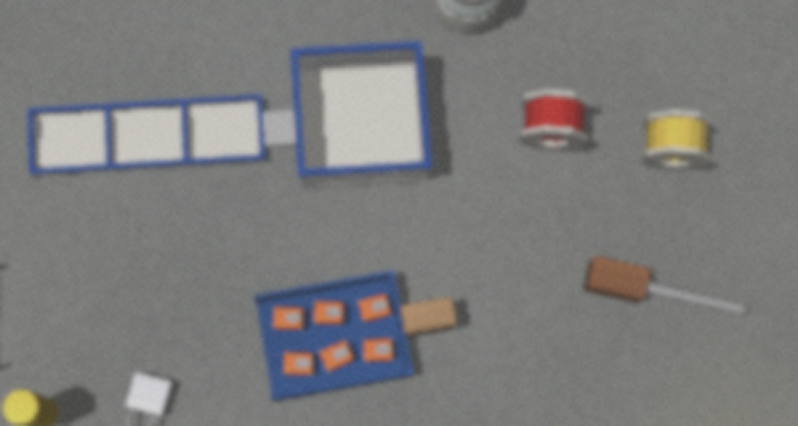

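The crop confirms the choice: the blue tray with 6 orange clips is at (335,335) and its wooden handle at (430,315). I'll approach the caddy first and test the tipping pose empty-handed.

move_arm:
  deltas:
    - [0.25,0.5,-0.05,0,0,0.1,1]
    - [0.5,1,-0.1,0,0,0.2,1]

```text
clock: 0.35
tool_pos: [0.2747, -0.5089, 0.3939]
eef_rot: [-0.0, 0.968, 0.253, 0.0]
force: [1.0, 0.3, 0.7]
width: 0.0917
grasp_force: 0.0
```

move_arm:
  deltas:
    - [0.25,0.5,-0.05,0,0,0.1,1]
    - [0.5,1,-0.1,0,0,0.2,1]

```text
clock: 0.6
tool_pos: [0.3251, -0.4081, 0.3843]
eef_rot: [-0.0, 0.944, 0.329, -0.0]
force: [0.4, -0.4, -0.2]
width: 0.0918
grasp_force: 0.0
```

move_arm:
  deltas:
    - [0.25,0.5,-0.05,0,0,0.1,1]
    - [0.5,1,-0.1,0,0,0.2,1]

```text
clock: 0.85
tool_pos: [0.375, -0.3082, 0.3745]
eef_rot: [0.0, 0.916, 0.402, -0.0]
force: [1.3, -0.2, -0.1]
width: 0.0919
grasp_force: 0.0
```

move_arm:
  deltas:
    - [0.25,0.5,-0.05,0,0,0.1,1]
    - [0.5,1,-0.1,0,0,0.2,1]

```text
clock: 1.1
tool_pos: [0.425, -0.2083, 0.3646]
eef_rot: [0.0, 0.882, 0.472, -0.0]
force: [0.4, -0.0, 0.3]
width: 0.0918
grasp_force: 0.0
```

move_arm:
  deltas:
    - [0.25,0.5,-0.05,0,0,0.1,1]
    - [0.5,1,-0.1,0,0,0.2,1]

```text
clock: 1.35
tool_pos: [0.475, -0.1085, 0.3545]
eef_rot: [0.0, 0.842, 0.54, -0.0]
force: [0.6, -1.4, -0.1]
width: 0.0917
grasp_force: 0.0
```

move_arm:
  deltas:
    - [0.25,0.5,-0.05,0,0,0.1,1]
    - [0.5,1,-0.1,0,0,0.3,1]

```text
clock: 1.6
tool_pos: [0.5251, -0.0085, 0.3444]
eef_rot: [0.0, 0.772, 0.636, -0.0]
force: [0.5, -0.6, -0.7]
width: 0.0921
grasp_force: 0.0
```

move_arm:
  deltas:
    - [0.4,0.5,-0.05,0,0,0.1,1]
    - [0.75,1,-0.1,0,0,0.3,1]
    - [0.75,1,-0.1,0,0,0.3,1]

```text
clock: 1.98
tool_pos: [0.6002, 0.0959, 0.3339]
eef_rot: [-0.002, 0.69, 0.724, 0.002]
force: [-0.9, -0.6, -1.4]
width: 0.0917
grasp_force: 0.0
```

move_arm:
  deltas:
    - [0,0.1,-0.2,-0.25,-0.01,0,1]
    - [0,0.1,-0.4,-0.5,-0.025,0,1]
    - [0,0.1,-0.5,-0.75,-0.04,0,1]
    - [0,0.1,-0.5,-1,-0.05,0,1]
    - [0,0.1,-0.5,-1,-0.05,0,1]

```text
clock: 2.6
tool_pos: [0.5988, 0.1008, 0.2837]
eef_rot: [0.279, 0.639, 0.666, -0.263]
force: [-0.1, 0.1, 0.0]
width: 0.0917
grasp_force: 0.0
```

move_arm:
  deltas:
    - [0,0,0,-0.2,-0.01,0,1]
    - [0,0,0,-0.4,-0.02,0,1]
    - [0,0,0,-0.4,-0.02,0,1]

```text
clock: 2.98
tool_pos: [0.5992, 0.0999, 0.2836]
eef_rot: [0.379, 0.591, 0.615, -0.358]
force: [0.9, -0.1, -0.9]
width: 0.0917
grasp_force: 0.0
```

```bash
python3 -c "
from workcell import bot
s=bot.read_state();print(s['joint_pos'].round(2),s['tool_pos'],s['eef_rot'])"
```

```text
[-0.18  0.77 -0.4   1.68  1.14  1.65 -1.03] [0.59923203 0.09986574 0.28359677] [ 0.37944429  0.59092263  0.61509892 -0.35844916]
```

move_arm:
  deltas:
    - [-0.2,-0.2,0.2,0.25,0.01,0,1]
    - [-0.5,-0.5,0.3,0.5,0.02,0,1]
    - [-0.8,-0.5,0.4,0.75,0.04,0,1]
    - [-0.8,-0.5,0.4,1,0.05,0,1]

```text
clock: 3.48
tool_pos: [0.5182, 0.0496, 0.3266]
eef_rot: [0.126, 0.684, 0.709, -0.115]
force: [-0.4, 0.0, -0.8]
width: 0.0916
grasp_force: 0.0
```

move_arm:
  deltas:
    - [-0.5,-0.3,0,0.2,0.01,0,1]
    - [-0.87,-0.58,0,0.4,0.02,0,1]
    - [-0.87,-0.58,0,0.4,0.02,0,1]
    - [-0.87,-0.58,0,0.4,0.02,0,1]

```text
clock: 3.98
tool_pos: [0.4334, -0.009, 0.3258]
eef_rot: [0.015, 0.695, 0.719, -0.011]
force: [0.2, 0.5, 0.7]
width: 0.0917
grasp_force: 0.0
```

move_arm:
  deltas:
    - [0,0,-0.3,0,0,0.16,1]
    - [0,0,-0.3,0,0,0.16,1]
    - [0,0,-0.3,0,0,0.16,1]

```text
clock: 4.35
tool_pos: [0.4334, -0.0062, 0.2953]
eef_rot: [0.014, 0.646, 0.763, -0.011]
force: [1.2, 0.5, -0.0]
width: 0.0915
grasp_force: 0.0
```

Run:
```python
from h import *
im,c=shot("wrist"); s=bot.read_state(); print(s['tool_pos'],s['eef_rot'])
h=place((.432,-.008,1.745),box(-.022,.022,-.012,.012,.036,.036)[::2]); uv=proj(c,h); print(uv.round())
for a in uv: cv2.circle(im,tuple(int(v) for v in a),2,(255,0,255),-1)
tray=proj(c,place((.432,-.008,1.745),box(.022,.142,-.045,.045,0,0)[::2]));
for a in tray: cv2.circle(im,tuple(int(v) for v in a),2,(0,255,0),-1)
cv2.imwrite("pics/w1.png",im[:,:,::-1])
```

```text
[ 0.43347058 -0.0065637   0.29551857] [ 0.01438333  0.64626592  0.76289807 -0.01095542]
[[291. 234.]
 [259. 234.]
 [291. 177.]
 [257. 177.]]
```

View pics/w1.png

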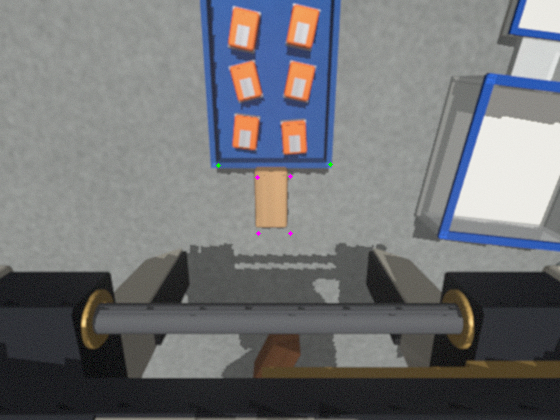

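The wrist picture shows the blue tray's handle spanning (256–287, 170–228), about 4 mm further along than predicted. The clips are all aboard. I'll correct the small tilt, descend and grip.

move_arm:
  deltas:
    - [-0.034,0.03,-0.3,0.045,0.01,0,1]
    - [-0.034,0.03,-0.7,0.045,0.01,0,1]
    - [-0.034,0.03,-1,0.045,0.01,0,1]
    - [-0.034,0.03,-1,0.045,0.01,0,1]

```text
clock: 4.9
tool_pos: [0.4289, -0.0044, 0.194]
eef_rot: [-0.002, 0.646, 0.763, -0.001]
force: [-0.4, -0.1, 0.9]
width: 0.0918
grasp_force: 0.0
```

move_arm:
  deltas:
    - [0,0,-0.12,0,0,0,1]
    - [0,0,-0.12,0,0,0,-0.3]
    - [0,0,-0.12,0,0,0,-0.6]
    - [0,0,-0.12,0,0,0,-1]
    - [0,0,-0.12,0,0,0,-1]
    - [0,0,-0.12,0,0,0,-1]
    - [0,0,-0.12,0,0,0,-1]
    - [0,0,-0.12,0,0,0,-1]
  force: 50

```text
clock: 5.9
tool_pos: [0.4292, -0.005, 0.1827]
eef_rot: [-0.0, 0.647, 0.763, -0.001]
force: [-0.6, 0.1, -0.2]
width: 0.0264
grasp_force: 0.0
```

move_arm:
  deltas:
    - [0,0,0,0,0,0,-1]
    - [0,0,0,0,0,0,-1]
    - [0,0,0,0,0,0,-1]
    - [0,0,0,0,0,0,-1]

```text
clock: 6.4
tool_pos: [0.4292, -0.005, 0.1827]
eef_rot: [-0.0, 0.647, 0.763, -0.001]
force: [0.0, 0.0, -0.5]
width: 0.0236
grasp_force: 50.0
```

move_arm:
  deltas:
    - [0,0,0.1,0,0,0,-1]
    - [0,0,0.3,0,0,0,-1]
    - [0,0,0.5,0,0,0,-1]
    - [0,0,0.75,0,0,0,-1]
    - [0,0,1,0,0,0,-1]
    - [0,0,1,0,0,0,-1]

```text
clock: 7.15
tool_pos: [0.4299, -0.005, 0.2844]
eef_rot: [0.001, 0.647, 0.763, 0.0]
force: [-0.0, 0.8, -2.1]
width: 0.0236
grasp_force: 50.0
```

Run:
```python
from h import *
im,c=shot("side"); print(bot.read_state()['tool_pos'])
cv2.imwrite("pics/s1.png",im[:,:,::-1])
```

```text
[ 0.42935653 -0.00521415  0.28333034]
```

View pics/s1.png

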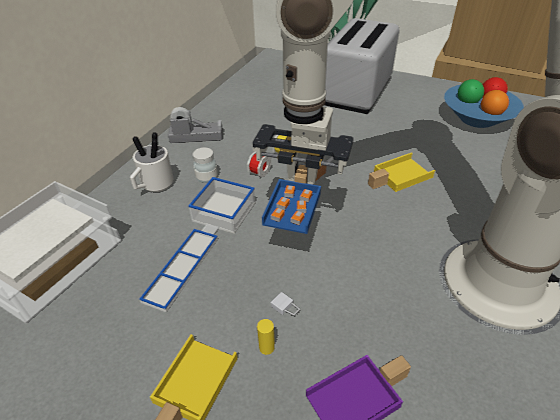

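The side view shows the tray lifted level at (290,205) with all 6 clips on it. Next I'll carry it to the bin and tip it about its lip.

move_arm:
  deltas:
    - [0.12,-0.06,0,0,0,-0.02,-1]
    - [0.35,-0.2,0,0,0,-0.05,-1]
    - [0.6,-0.35,0,0,0,-0.1,-1]
    - [0.85,-0.5,0,0,0,-0.15,-1]
    - [1,-0.6,0,0,0,-0.15,-1]

```text
clock: 7.82
tool_pos: [0.5307, -0.0664, 0.2812]
eef_rot: [-0.001, 0.691, 0.723, -0.001]
force: [-0.6, 0.7, -1.6]
width: 0.0239
grasp_force: 50.0
```

move_arm:
  deltas:
    - [0.2,-0.1,0,0,0,0,-1]
    - [0.45,-0.25,0,0,0,0,-1]
    - [0.7,-0.38,0,0,0,0,-1]
    - [0.83,-0.47,0,0,0,0,-1]
    - [0.83,-0.47,0,0,0,0,-1]

```text
clock: 8.45
tool_pos: [0.6128, -0.1133, 0.2807]
eef_rot: [-0.001, 0.691, 0.723, -0.001]
force: [-0.7, 0.0, -2.2]
width: 0.0238
grasp_force: 50.0
```

move_arm:
  deltas:
    - [-0.01,0.23,-0.05,-0.16,-0.008,0,-1]
    - [-0.025,0.49,-0.09,-0.32,-0.016,0,-1]
    - [-0.04,0.76,0,-0.48,-0.024,0,-1]
    - [-0.05,1,0.08,-0.637,-0.032,0,-1]
    - [-0.05,1,0.08,-0.637,-0.032,0,-1]

```text
clock: 9.07
tool_pos: [0.6067, -0.0068, 0.2902]
eef_rot: [0.179, 0.666, 0.704, -0.17]
force: [0.2, -0.8, -2.5]
width: 0.0237
grasp_force: 50.0
```

move_arm:
  deltas:
    - [-0.015,0.3,0.01,-0.16,-0.008,0,-1]
    - [-0.03,0.605,0.02,-0.32,-0.016,0,-1]
    - [-0.05,0.94,-0.03,-0.51,-0.025,0,-1]
    - [-0.05,0.94,-0.03,-0.51,-0.025,0,-1]

```text
clock: 9.57
tool_pos: [0.6013, 0.0852, 0.2851]
eef_rot: [0.314, 0.62, 0.654, -0.3]
force: [-0.3, -0.7, -1.0]
width: 0.0237
grasp_force: 50.0
```

move_arm:
  deltas:
    - [-0.01,0.22,-0.07,-0.13,-0.006,0,-1]
    - [-0.02,0.43,-0.15,-0.255,-0.012,0,-1]
    - [-0.02,0.43,-0.15,-0.255,-0.012,0,-1]
    - [-0.02,0.43,-0.15,-0.255,-0.012,0,-1]

```text
clock: 10.07
tool_pos: [0.6007, 0.1224, 0.2728]
eef_rot: [0.378, 0.589, 0.616, -0.362]
force: [-0.3, -0.0, -0.1]
width: 0.0238
grasp_force: 50.0
```

Run:
```python
from h import *
im,c=shot("side"); s=bot.read_state();print(s['tool_pos'],s['eef_rot'],s['width'])
a=im[100:310,120:400]
cv2.imwrite("pics/s2.png",cv2.resize(a[:,:,::-1],None,fx=2.5,fy=2.5,interpolation=cv2.INTER_CUBIC))
```

```text
[0.60080733 0.12232884 0.27322697] [ 0.37842668  0.58967983  0.61516947 -0.36143807] 0.023951090543342147
```

View pics/s2.png

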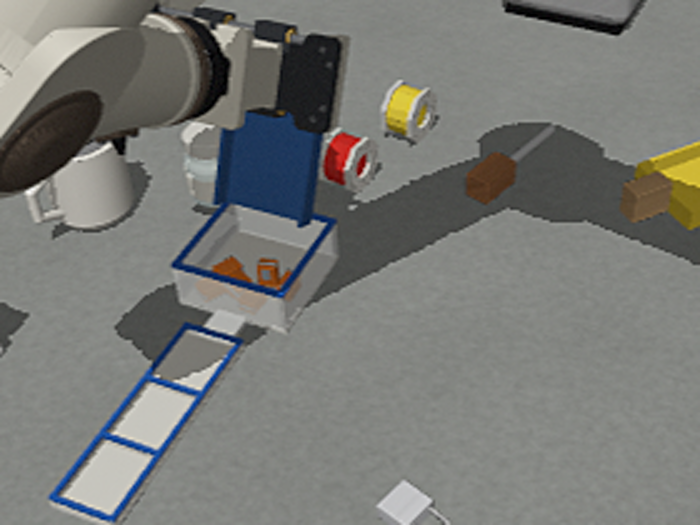

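All the clips look to be in the bin around (250,270), and the tray at (265,160) is empty. I'll put the tray back where it was.

move_arm:
  deltas:
    - [0.01,-0.2,0.2,0.16,0.008,0,-1]
    - [0.03,-0.5,0.3,0.34,0.016,0,-1]
    - [0.04,-0.7,0.3,0.51,0.025,0,-1]
    - [0.05,-0.94,0.25,0.68,0.034,0,-1]

```text
clock: 10.62
tool_pos: [0.6055, 0.0285, 0.2997]
eef_rot: [0.202, 0.664, 0.694, -0.191]
force: [-0.3, -0.7, -1.6]
width: 0.0239
grasp_force: 50.0
```

move_arm:
  deltas:
    - [0.01,-0.2,0,0.16,0.008,0,-1]
    - [0.03,-0.5,0,0.34,0.016,0,-1]
    - [0.04,-0.7,0,0.54,0.025,0,-1]
    - [0.05,-0.94,0,0.722,0.036,0,-1]
    - [0.05,-0.94,0,0.722,0.036,0,-1]

```text
clock: 11.25
tool_pos: [0.6097, -0.0709, 0.298]
eef_rot: [0.001, 0.694, 0.719, -0.002]
force: [-0.0, -0.6, -1.8]
width: 0.0237
grasp_force: 50.0
```

move_arm:
  deltas:
    - [-0.5,0,-0.1,0,0,0,-1]
    - [-1,0,-0.2,0,0,0.15,-1]
    - [-1,0,-0.2,0,0,0.15,-1]
    - [-1,0,-0.2,0,0,0.15,-1]

```text
clock: 11.75
tool_pos: [0.5107, -0.0622, 0.2786]
eef_rot: [0.001, 0.646, 0.763, -0.001]
force: [0.6, 0.6, -0.8]
width: 0.0242
grasp_force: 50.0
```

```bash
cat > lev.py <<'E'
from h import *
import sys
s=bot.read_state(); R=Rt.from_quat(s['eef_rot'],scalar_first=True); m=R.as_matrix()
yaw=np.arctan2(m[1,0],m[0,0]); g=s['tool_pos']+bot.grip_depth*m[:,2]
yt=float(sys.argv[1]) if len(sys.argv)>1 else yaw
D=Rt.from_matrix(np.array([[np.cos(yt),np.sin(yt),0],[np.sin(yt),-np.cos(yt),0],[0,0,-1]]))
print("t",s['clock'],"tcp",s['tool_pos'].round(4),"grasp",g.round(4),"yaw",yaw.round(4),"turn shares to level",((D*R.inv()).as_rotvec()/(np.pi/4)).round(4),"q",s['joint_pos'].round(2),"w",s['width'],s['grasp_force'])
E
python3 lev.py 1.737
```

```text
t 11.75 tcp [ 0.5107 -0.0622  0.2786] grasp [ 0.5107 -0.0626  0.1194] yaw 1.7367 turn shares to level [0.0033 0.0003 0.0003] q [ 0.64  0.5  -0.71  1.98  0.44  0.82 -0.15] w 0.024160984060220804 49.998124837875366
```

move_arm:
  deltas:
    - [-0.45,0.3,0,0,0,0,-1]
    - [-0.81,0.57,-0.3,0,0,0,-1]
    - [-0.81,0.57,-0.7,0,0,0,-1]
    - [-0.81,0.57,-0.88,0,0,0,-1]
    - [-0.81,0.57,-0.88,0,0,0,-1]

```text
clock: 12.38
tool_pos: [0.4302, -0.005, 0.1893]
eef_rot: [-0.001, 0.646, 0.763, -0.001]
force: [0.5, 0.8, -0.6]
width: 0.024
grasp_force: 50.0
```

move_arm:
  deltas:
    - [0,0,-0.04,0,0,0,-1]
    - [0,0,-0.07,0,0,0,-1]
    - [0,0,-0.07,0,0,0,-1]
    - [0,0,-0.07,0,0,0,0.2]
    - [0,0,-0.07,0,0,0,0.2]
    - [0,0,-0.07,0,0,0,0.2]
    - [0,0,-0.07,0,0,0,0.2]

```text
clock: 13.25
tool_pos: [0.4292, -0.006, 0.1828]
eef_rot: [-0.001, 0.646, 0.763, -0.001]
force: [0.5, -0.4, -0.1]
width: 0.0544
grasp_force: 0.0
```

move_arm:
  deltas:
    - [0,0,0.1,0,0,0,0.2]
    - [0,0,0.4,0,0,0,0.6]
    - [0,0,1,0,0,0,1]
    - [0,0,1,0,0,0,1]

```text
clock: 13.75
tool_pos: [0.4311, -0.0058, 0.2867]
eef_rot: [0.003, 0.647, 0.763, 0.001]
force: [-0.3, -0.1, -0.2]
width: 0.0803
grasp_force: 0.0
```

move_arm:
  deltas:
    - [0.15,-0.4,0.15,0,0,-0.06,1]
    - [0.3,-0.8,0.3,0,0,-0.13,1]

```text
clock: 14.0
tool_pos: [0.4591, -0.0865, 0.3132]
eef_rot: [-0.001, 0.684, 0.729, -0.001]
force: [1.5, 0.6, 0.3]
width: 0.0918
grasp_force: 0.0
```

move_arm:
  deltas:
    - [0.15,-0.4,0.15,0,0,-0.06,1]
    - [0.3,-0.8,0.3,0,0,-0.13,1]

```text
clock: 14.25
tool_pos: [0.4891, -0.1672, 0.343]
eef_rot: [-0.001, 0.721, 0.693, -0.001]
force: [0.8, 0.4, -0.2]
width: 0.0919
grasp_force: 0.0
```

move_arm:
  deltas:
    - [0.15,-0.4,0,0,0,-0.06,1]
    - [0.3,-0.8,0,0,0,-0.13,1]

```text
clock: 14.5
tool_pos: [0.5193, -0.2472, 0.3426]
eef_rot: [-0.001, 0.756, 0.655, -0.001]
force: [0.8, 0.2, 0.3]
width: 0.0917
grasp_force: 0.0
```

move_arm:
  deltas:
    - [0.15,-0.4,0,0,0,-0.06,1]
    - [0.1,-0.9,0,0,0,-0.13,1]
    - [0.1,-0.9,0,0,0,-0.13,1]
    - [0.1,-0.9,0,0,0,-0.13,1]
    - [0.1,-0.9,0,0,0,-0.13,1]

```text
clock: 15.12
tool_pos: [0.5296, -0.3341, 0.3426]
eef_rot: [-0.001, 0.787, 0.617, -0.0]
force: [0.0, 0.5, -0.6]
width: 0.0919
grasp_force: 0.0
```

```bash
python3 lev.py
python3 - <<'E'
from h import *
im,c=shot("wrist"); cv2.imwrite("w2raw.png",im[:,:,::-1]); np.savez("w2.npz",K=c[0],R=c[1],t=c[2])
cv2.imwrite("pics/w2.png",cv2.resize(im[:300,:,::-1],None,fx=1.42,fy=1.42,interpolation=cv2.INTER_CUBIC))
E
```

```text
t 15.125 tcp [ 0.5296 -0.3341  0.3426] grasp [ 0.5292 -0.3339  0.1834] yaw 1.3303 turn shares to level [-0.0017 -0.0029 -0.    ] q [ 0.95  0.56 -0.59  1.66  0.35  1.03  0.  ] w 0.09191594741404055 0.0
```

View pics/w2.png

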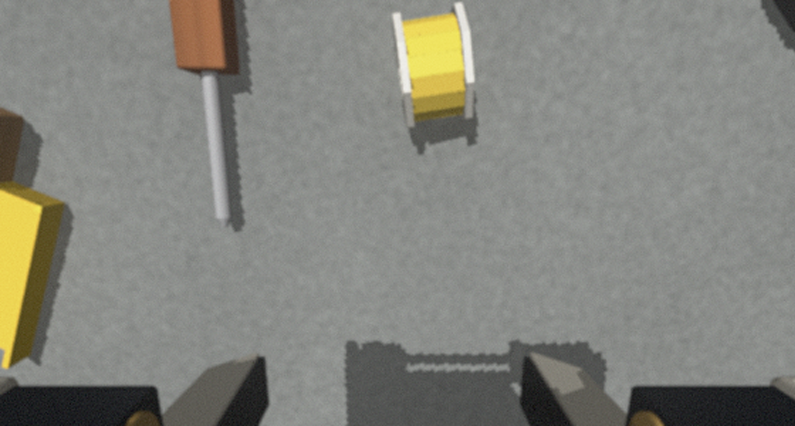

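The wrist view shows the spindle rod from (209,72) to its tip (223,220) and the yellow reel at (435,62). I'll step back 0.1 m to catch the red reel and the grip.

move_arm:
  deltas:
    - [0,0.5,0,0,0,0,1]
    - [0,1,0,0,0,0,1]
    - [0,1,0,0,0,0,1]
    - [0,1,0,0,0,0,1]
    - [0,1,0,0,0,0,1]

```text
clock: 15.8
tool_pos: [0.529, -0.2372, 0.3427]
eef_rot: [-0.0, 0.788, 0.615, -0.001]
force: [-0.2, 0.5, 0.4]
width: 0.0917
grasp_force: 0.0
```

```bash
cat > m2.py <<'E'
from h import *
im,c=shot("wrist"); cv2.imwrite("w3raw.png",im[:,:,::-1])
w=np.load("w2.npz"); c2=(w["K"],w["R"],w["t"]); im2=cv2.imread("w2raw.png")[:,:,::-1].copy()
def mask(im,cc,p,r):
    H=hsv(im); m=(H[:,:,2]>165)|((H[:,:,1]>110)&(H[:,:,2]>70)); m=m.astype(np.uint8)
    u=proj(cc,[(p[0],p[1],.028)])[0]; m[250:]=0
    return near(m,u,r)
out=im.copy(); tb=lambda n:cv2.imread(f"{n}0raw.png")[:,:,::-1].copy()
for nm,p in(("red",(.602,-.121)),("yel",(.581,-.226))):
    vs=[(mask(im,c,p,52),c)]
    if nm=="yel": vs.append((mask(im2,c2,p,52),c2))
    for y0 in(0,.15):
        q,f=fit_hull(vs,(p[0],p[1],y0),[reel()]); print(nm,q.round(4),f.round(3))
        each=[fit_hull([v],q,[reel()]) for v in vs]; print([ (a.round(4),b.round(3)) for a,b in each])
    cv2.polylines(out,[cv2.convexHull(proj(c,place(q,reel())).astype(np.int32))],True,(0,255,0),1)
# spindle
tip=back(c2,(223/1.42,220/1.42),.014)[0]; base=back(c2,(209/1.42,72/1.42),.014)[0]; print("tip",tip,"base",base,np.arctan2(*(tip-base)[[1,0]]),np.linalg.norm(tip-base))
H=hsv(im); m=((H[:,:,1]>110)&(H[:,:,0]<15)&(H[:,:,2]>60)).astype(np.uint8); m[250:]=0
u=(tip-base)/np.linalg.norm(tip-base); g=base-.025*u
m=near(m,proj(c,[g])[0],60); q,f=fit_hull([(m,c)],(g[0],g[1],np.arctan2(u[1],u[0])),[box(-.025,.025,-.014,.014,0,.028)],(.004,.004,.08)); print("spin",g,q.round(4),f)
cv2.polylines(out,[cv2.convexHull(proj(c,place(q,box(-.025,.025,-.014,.014,0,.028))).astype(np.int32))],True,(0,255,0),1)
cv2.line(out,*[tuple(int(v) for v in a) for a in proj(c,place(q,[(.025,0,.014),(.115,0,.014)]))],(255,0,255),1)
cv2.imwrite("pics/w3.png",cv2.resize(out[:300,:,::-1],None,fx=1.42,fy=1.42,interpolation=cv2.INTER_CUBIC))
E
python3 m2.py
```

```text
red [ 0.599  -0.1112 -0.3424] -0.848
[(array([ 0.599 , -0.1112, -0.3424]), np.float64(-0.848))]
red [ 0.5985 -0.1121 -0.2582] -0.849
[(array([ 0.5985, -0.1121, -0.2582]), np.float64(-0.849))]
yel [ 0.5777 -0.2229 -0.0836] -0.796
[(array([ 0.578 , -0.2233, -0.0712]), np.float64(-0.792)), (array([ 0.5776, -0.223 , -0.1083]), np.float64(-0.802))]
yel [ 0.5781 -0.2193 -0.0433] -0.792
[(array([ 0.5781, -0.2208, -0.0518]), np.float64(-0.792)), (array([ 0.578 , -0.219 , -0.1003]), np.float64(-0.801))]
tip [ 0.43169233 -0.27495722  0.014     ] base [ 0.45327054 -0.19175866  0.014     ] -1.8245628667261728 0.08595125959872912
spin [ 0.45954683 -0.16755932  0.014     ] [ 0.4605 -0.1679 -1.7791] -0.7410501193317423
```

View pics/w3.png

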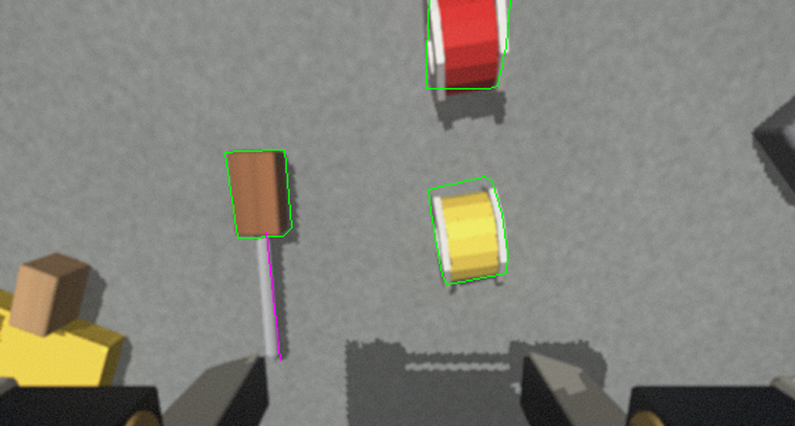

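The picture shows the grip at (258,195), its rod running from (263,238) to (271,356), the red reel at (468,40) and the yellow reel at (470,235). The spindle is at about (0.460,-0.168) with yaw -1.82, so I'll grasp it.

move_arm:
  deltas:
    - [-0.4,0.4,0,0,0,0,1]
    - [-0.69,0.69,-0.4,0,0,0,1]
    - [-0.69,0.69,-0.9,0,0,0,1]
    - [-0.69,0.69,-0.9,0,0,0,1]
    - [-0.69,0.69,-0.9,0,0,0,1]

```text
clock: 16.48
tool_pos: [0.4613, -0.1677, 0.2539]
eef_rot: [-0.0, 0.788, 0.616, -0.0]
force: [0.5, -1.0, 1.3]
width: 0.0919
grasp_force: 0.0
```

```bash
python3 lev.py 1.322
python3 - <<'E'
from h import *
im,c=shot("wrist"); q=(.460,-.168,-1.82)
cv2.polylines(im,[cv2.convexHull(proj(c,place(q,box(-.025,.025,-.014,.014,0,.028))).astype(np.int32))],True,(0,255,0),1)
cv2.imwrite("pics/w4.png",im[:,:,::-1])
E
```

```text
t 16.475 tcp [ 0.4613 -0.1677  0.2539] grasp [ 0.4612 -0.1677  0.0947] yaw 1.3265 turn shares to level [-0.0001 -0.0007 -0.0057] q [ 0.79  0.48 -0.6   2.05  0.4   0.72 -0.31] w 0.09186987352873863 0.0
```

View pics/w4.png

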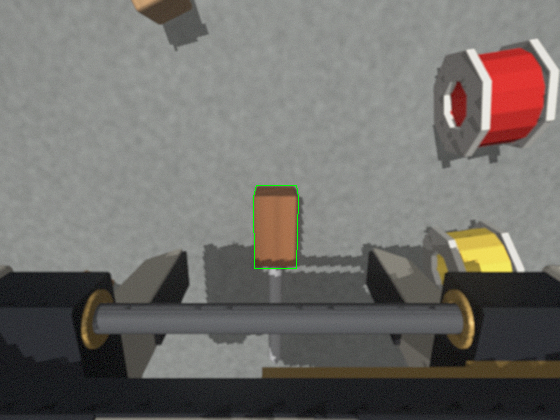

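The model outline matches the grip at (276,227), so I'll descend and grip. I'll also refit the reels from this image.

move_arm:
  deltas:
    - [-0.01,0,-0.4,0,0,0,1]
    - [-0.01,0,-0.7,0,0,0,0.4]
    - [-0.01,0,-0.74,0,0,0,-0.2]
    - [-0.01,0,-0.74,0,0,0,-1]
    - [-0.01,0,-0.74,0,0,0,-1]
    - [-0.01,0,-0.74,0,0,0,-1]
    - [-0.01,0,-0.74,0,0,0,-1]
    - [-0.01,0,-0.74,0,0,0,-1]
    - [-0.01,0,-0.74,0,0,0,-1]
    - [-0.01,0,-0.74,0,0,0,-1]
  force: 50

```text
clock: 17.77
tool_pos: [0.4593, -0.167, 0.179]
eef_rot: [-0.001, 0.788, 0.616, -0.001]
force: [-0.8, 0.6, 5.3]
width: 0.0277
grasp_force: 50.0
```

move_arm:
  deltas:
    - [0,0,0,0,0,0,-1]
    - [0,0,0,0,0,0,-1]

```text
clock: 18.02
tool_pos: [0.4593, -0.167, 0.1789]
eef_rot: [-0.001, 0.788, 0.616, -0.001]
force: [-1.1, 0.6, 5.5]
width: 0.0275
grasp_force: 50.0
```

```bash
python3 lev.py 1.322
python3 - <<'E'
from h import *
# camera pose of w4 (pose noted there)
s=dict(tool_pos=np.array([.4613,-.1677,.2539]),eef_rot=np.array([0,.788,.616,0])); c=cam("wrist",s)
im=cv2.imread("pics/w4.png")[:,:,::-1].copy(); H=hsv(im)
m=((H[:,:,2]>165)|((H[:,:,1]>110)&(H[:,:,2]>70))).astype(np.uint8)
# cheek sides are grey: use red coloured part + white rims -> only outline of lit rims; fill hull
r=near(m,(495,103),75); pts=cv2.findNonZero(r); hull=cv2.convexHull(pts); a=np.zeros_like(r); cv2.fillConvexPoly(a,hull,1)
for y0 in(-.2,0,.2): print("red",*[x.round(4) for x in fit_hull([(a,c)],(.6,-.115,y0),[reel()])])
E
```

```text
t 18.025 tcp [ 0.4593 -0.167   0.1789] grasp [ 0.459  -0.167   0.0197] yaw 1.3276 turn shares to level [ 0.     -0.0025 -0.0072] q [ 0.71  0.61 -0.5   2.08  0.52  0.58 -0.41] w 0.027514215053288056 49.99965190887451
red [ 0.6064 -0.1176 -0.1338] -0.8367
red [ 0.6064 -0.1175 -0.2214] -0.8373
red [ 0.6017 -0.1168  0.5899] -0.8457
```

move_arm:
  deltas:
    - [0,0,0.3,0,0,0,-1]
    - [0.3,-0.1,0.7,0,0,0,-1]
    - [0.7,-0.2,1,0,0,0,-1]
    - [1,-0.33,1,0,0,0,-1]
    - [1,-0.33,1,0,0,0,-1]

```text
clock: 18.65
tool_pos: [0.5608, -0.2009, 0.2788]
eef_rot: [-0.0, 0.788, 0.616, 0.0]
force: [-0.8, 0.0, -1.4]
width: 0.0275
grasp_force: 50.0
```

move_arm:
  deltas:
    - [0.2,0,0.4,0,0,0,-1]
    - [0.2,0,0.4,0,0,0,-1]
    - [0.2,0,0.4,0,0,0,-1]
    - [0.2,0,0.4,0,0,0,-1]
    - [0.2,0,0.4,0,0,0,-1]

```text
clock: 19.27
tool_pos: [0.5785, -0.1999, 0.3178]
eef_rot: [-0.002, 0.788, 0.616, -0.001]
force: [-0.1, -0.4, -0.5]
width: 0.0277
grasp_force: 50.0
```

```bash
python3 lev.py
python3 - <<'E'
from h import *
im,c=shot("wrist"); cv2.imwrite("wr.png",im[:,:,::-1]); np.savez("wr.npz",K=c[0],R=c[1],t=c[2]); print(proj(c,[(.602,-.117,.028)]))
E
```

```text
t 19.275 tcp [ 0.5785 -0.1999  0.3178] grasp [ 0.5778 -0.1998  0.1586] yaw 1.3275 turn shares to level [-0.001  -0.0051  0.    ] q [ 0.74  0.57 -0.61  1.72  0.38  0.98 -0.26] w 0.027727996208826922 49.99636352062225
[[282.74673113  93.23249258]]
```

move_arm:
  deltas:
    - [0,-0.5,0,0,0,0,-1]
    - [-0.1,-1,0,0,0,0,-1]
    - [-0.1,-1,0,0,0,0,-1]
    - [-0.1,-1,0,0,0,0,-1]
    - [-0.1,-1,0,0,0,0,-1]

```text
clock: 19.95
tool_pos: [0.5697, -0.2981, 0.3187]
eef_rot: [-0.001, 0.787, 0.617, -0.0]
force: [0.0, 0.6, -1.1]
width: 0.0276
grasp_force: 50.0
```

```bash
python3 lev.py
python3 - <<'E'
from h import *
im,c=shot("wrist"); cv2.imwrite("wy.png",im[:,:,::-1]); np.savez("wy.npz",K=c[0],R=c[1],t=c[2])
w=np.load("wr.npz"); cr=(w["K"],w["R"],w["t"]); A=[]
for f,cc,p in(("wr.png",cr,(.602,-.117,.028)),("wy.png",c,(.578,-.222,.028))):
    u,v=proj(cc,[p])[0].astype(int); u0,v0=u-66,max(0,v-66); print(f,"crop origin",u0,v0)
    A.append(cv2.resize(cv2.imread(f)[v0:v0+132,u0:u0+132],(396,396),interpolation=cv2.INTER_CUBIC))
cv2.imwrite("pics/reels.png",np.hstack(A))
E
```

```text
t 19.95 tcp [ 0.5697 -0.2981  0.3187] grasp [ 0.5694 -0.2979  0.1595] yaw 1.33 turn shares to level [-0.0017 -0.0025 -0.    ] q [ 0.86  0.62 -0.59  1.64  0.39  1.01 -0.1 ] w 0.027635179815746733 49.99635100364685
wr.png crop origin 216 27
wy.png crop origin 198 41
```

View pics/reels.png

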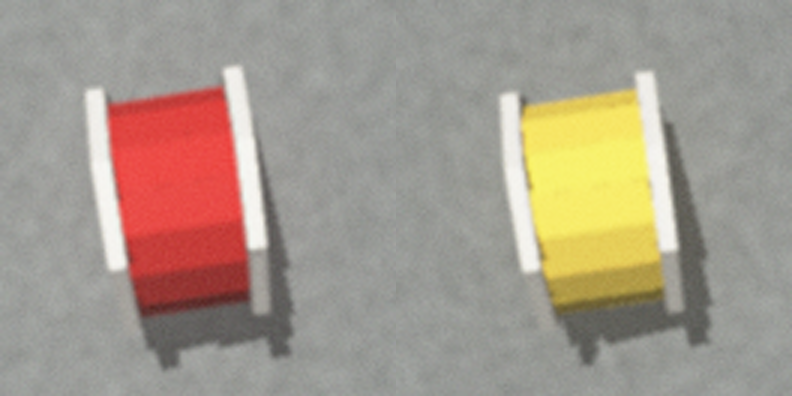

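In the crop, the reel cheeks' lower top-flat vertices are at: red (108,270)/(267,248), yellow (127,272)/(282,250) in its own tile. The far ends are at: red (86,90)/(242,68), yellow (104,95)/(259,72).

Run:
```python
from h import *
for nm,o,lo,up in(("r",(216,27),[(108,270),(267,248)],[(86,90),(242,68)]),("y",(198,41),[(127,272),(282,250)],[(104,95),(259,72)])):
    w=np.load(f"w{nm}.npz"); c=(w["K"],w["R"],w["t"])
    px=lambda P:np.array(P)/3+np.array(o)
    L=back(c,px(lo),.056); U=back(c,px(up),.0396)
    for Q in(L,U):
        d=Q[1]-Q[0]; print(nm,Q.round(4).tolist(),"len",np.linalg.norm(d).round(4),"yaw",np.arctan2(d[1],d[0]).round(3))
    d=L[1]-L[0]; y=np.arctan2(d[1],d[0]); n=np.array([-np.sin(y),np.cos(y),0])
    print("centre",(L.mean(0)+.0116*n).round(4),(U.mean(0)-.028*n).round(4))
    W=U.mean(0)-L.mean(0); print(W@n)
    im=cv2.imread(f"w{nm}.png")[:,:,::-1].copy(); H=hsv(im); m=((H[:,:,2]>165)|((H[:,:,1]>110)&(H[:,:,2]>70))).astype(np.uint8)
    ctr=(L.mean(0)+.0116*n); m=near(m,proj(c,[(ctr[0],ctr[1],.03)])[0],60)
    p=cv2.findNonZero(m); a=np.zeros_like(m); cv2.fillConvexPoly(a,cv2.convexHull(p),1)
    print("fit",*fit_hull([(a,c)],(ctr[0],ctr[1],y),[reel()],(.003,.003,.05)))
```

```text
r [[0.5777, -0.127, 0.056], [0.6138, -0.131, 0.056]] len 0.0363 yaw -0.111
r [[0.5819, -0.0876, 0.0396], [0.6178, -0.0918, 0.0396]] len 0.0362 yaw -0.115
centre [ 0.597  -0.1175  0.056 ] [ 0.5968 -0.1175  0.0396]
0.03955893912654728
fit [ 0.59450994 -0.11311779 -0.17833958] -0.6002878450870077
y [[0.5588, -0.2327, 0.056], [0.5947, -0.2364, 0.056]] len 0.0361 yaw -0.103
y [[0.5625, -0.1933, 0.0396], [0.5989, -0.1971, 0.0396]] len 0.0367 yaw -0.104
centre [ 0.5779 -0.223   0.056 ] [ 0.5778 -0.223   0.0396]
0.03956064350640072
fit [ 0.57794742 -0.22092651 -0.15657346] -0.7299728445349627
```

move_arm:
  deltas:
    - [-0.2,0.1,0,0,0,0.22,-1]
    - [-0.4,0.2,0,0,0,0.44,-1]
    - [-0.6,0.3,0,0,0,0.66,-1]
    - [-0.75,0.45,0,0,0,0.88,-1]

```text
clock: 20.5
tool_pos: [0.4936, -0.2539, 0.3189]
eef_rot: [-0.0, 0.529, 0.848, -0.001]
force: [-0.3, 0.7, 0.0]
width: 0.0277
grasp_force: 50.0
```

move_arm:
  deltas:
    - [-0.2,0.1,0,0,0,0.22,-1]
    - [-0.4,0.2,0,0,0,0.44,-1]
    - [-0.6,0.3,0,0,0,0.66,-1]
    - [-0.74,0.46,0,0,0,0.88,-1]

```text
clock: 21.0
tool_pos: [0.4196, -0.208, 0.3189]
eef_rot: [-0.0, 0.211, 0.978, -0.002]
force: [0.2, -0.1, -0.8]
width: 0.0276
grasp_force: 50.0
```

move_arm:
  deltas:
    - [0,0,0,0,0,0.22,-1]
    - [0,0,0,0,0,0.416,-1]
    - [0,0,0,0,0,0.416,-1]
    - [0,0,0,0,0,0.416,-1]
    - [0,0,0,0,0,0.416,-1]

```text
clock: 21.62
tool_pos: [0.4203, -0.2087, 0.3188]
eef_rot: [0.0, 0.053, 0.999, -0.001]
force: [-0.0, -0.1, -0.9]
width: 0.0277
grasp_force: 50.0
```

```bash
python3 lev.py 3.0386
```

```text
t 21.625 tcp [ 0.4203 -0.2087  0.3188] grasp [ 0.4203 -0.2091  0.1596] yaw 3.0354 turn shares to level [ 0.0031 -0.      0.0041] q [ 1.3   0.48 -1.09  2.06  0.55  0.92  1.37] w 0.0277309542923873 49.9963653087616
```

move_arm:
  deltas:
    - [0,0.02,-0.4,0.003,0,0.004,-1]
    - [0,0.02,-0.8,0.003,0,0.004,-1]
    - [0,0.02,-1,0.003,0,0.004,-1]
    - [0,0.02,-1,0.003,0,0.004,-1]

```text
clock: 22.12
tool_pos: [0.4197, -0.2064, 0.2176]
eef_rot: [-0.001, 0.051, 0.999, 0.001]
force: [0.3, 0.3, -1.1]
width: 0.0279
grasp_force: 50.0
```

move_arm:
  deltas:
    - [0.01,0,-0.15,0,0,0,-1]
    - [0.01,0,-0.26,0,0,0,-1]
    - [0.01,0,-0.26,0,0,0,-1]
    - [0.01,0,-0.26,0,0,0,-1]

```text
clock: 22.62
tool_pos: [0.4214, -0.207, 0.1929]
eef_rot: [0.0, 0.051, 0.999, 0.0]
force: [-0.0, -0.2, -1.1]
width: 0.0278
grasp_force: 50.0
```

```bash
python3 lev.py 3.0386
cat > ov.py <<'E'
from h import *
import sys
def ov(name,rx,ry,ryaw):
    s=bot.read_state(); m=Rt.from_quat(s['eef_rot'],scalar_first=True).as_matrix(); g=s['tool_pos']+bot.grip_depth*m[:,2]; u=-m[:,0]; A=[]
    P=[g+.0057*m[:,2]+k*u for k in(.025,.115)]; print("tip expected",P[1].round(4))
    for n in("top","side"):
        im,c=shot(n); o=tuple(int(v) for v in proj(c,[(rx-.03,ry,.03)])[0]); u0,v0=o[0]-66,o[1]-66
        big=cv2.resize(im[v0:v0+132,u0:u0+132],(396,396),interpolation=cv2.INTER_CUBIC)
        f=lambda Q:[tuple(int(v) for v in (q-np.array([u0,v0])+.5)*3) for q in proj(c,Q)]
        for a in f(P): cv2.circle(big,a,2,(255,0,255),-1)
        cv2.polylines(big,[cv2.convexHull(np.array(f(place((rx,ry,ryaw),reel()))))],True,(0,255,0),1)
        A.append(big)
    cv2.imwrite(f"pics/{name}.png",np.hstack(A)[:,:,::-1])
ov(sys.argv[1],*map(float,sys.argv[2:5]))
E
python3 ov.py ins1 .578 -.223 -.103
```

```text
t 22.625 tcp [ 0.4214 -0.207   0.1929] grasp [ 0.4214 -0.2069  0.0337] yaw 3.0397 turn shares to level [-0.0002  0.0004 -0.0014] q [ 1.1   0.68 -0.85  2.12  0.81  0.71  1.17] w 0.027846184823554554 49.996265172958374
tip expected [ 0.5358 -0.2186  0.0281]
```

View pics/ins1.png

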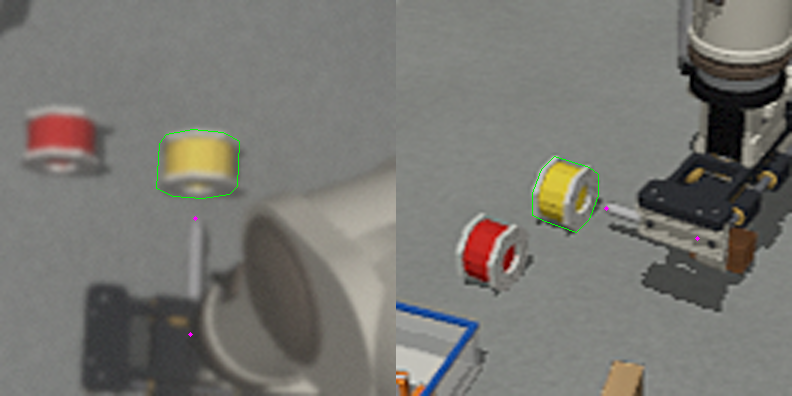

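The rod tip (606,208) matches its predicted spot and points at the yellow reel's bore (581,200). The reel outline matches too, so I'll insert.

move_arm:
  deltas:
    - [0.15,-0.015,0,0,0,0,-1]
    - [0.3,-0.031,0,0,0,0,-1]
    - [0.4,-0.041,0,0,0,0,-1]
    - [0.5,-0.051,0,0,0,0,-1]
    - [0.6,-0.062,0,0,0,0,-1]
    - [0.7,-0.072,0,0,0,0,-1]
    - [0.8,-0.082,0,0,0,0,-1]
    - [0.875,-0.09,0,0,0,0,-1]
    - [0.875,-0.09,0,0,0,0,-1]

```text
clock: 23.85
tool_pos: [0.5093, -0.2159, 0.1928]
eef_rot: [0.0, 0.051, 0.999, 0.0]
force: [-0.2, -0.2, -0.1]
width: 0.0281
grasp_force: 50.0
```

move_arm:
  deltas:
    - [0,0,0.04,0,0,0,-1]
    - [0,0,0.08,0,0,0,-1]
    - [0,0,0.12,0,0,0,-1]
    - [0,0,0.2,0,0,0,-1]
    - [0,0,0.3,0,0,0,-1]
    - [0,0,0.4,0,0,0,-1]
    - [0,0,0.4,0,0,0,-1]

```text
clock: 24.72
tool_pos: [0.5092, -0.2161, 0.2339]
eef_rot: [0.001, 0.051, 0.999, -0.0]
force: [0.9, -0.6, -0.8]
width: 0.0278
grasp_force: 50.0
```

```bash
python3 lev.py 3.0386; python3 ov.py lift1 .578 -.223 -.103
```

```text
t 24.725 tcp [ 0.5092 -0.2161  0.2339] grasp [ 0.5095 -0.2162  0.0747] yaw 3.0396 turn shares to level [ 0.0009  0.0023 -0.0012] q [ 1.03  0.72 -0.89  1.91  0.73  0.88  1.22] w 0.02784891583597085 49.99620795249939
tip expected [ 0.6239 -0.2279  0.0692]
```

View pics/lift1.png

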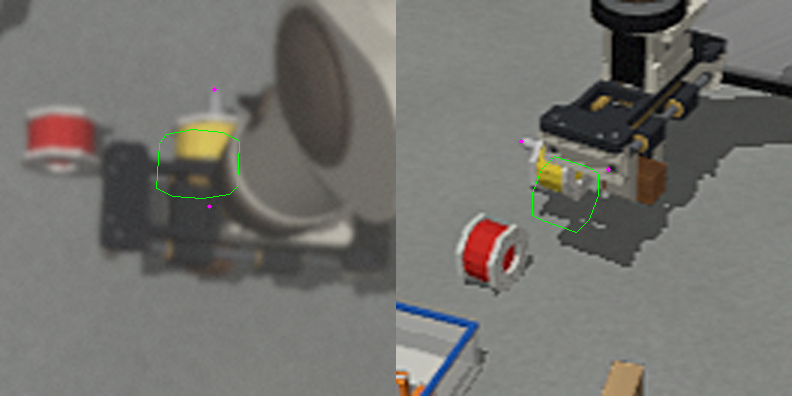

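The side tile shows the yellow reel hanging on the rod at about (555,170), clear of the fingers. I'll raise it and carry it to a spot where the wrist camera can refine the caddy pose.

move_arm:
  deltas:
    - [0,0.03,0.15,0,0,0,-1]
    - [0,0.1,0.4,0,0,0.02,-1]
    - [0,0.25,0.7,0,0,0.05,-1]
    - [0,0.5,0.9,0,0,0.07,-1]
    - [0,0.75,1,0,0,0.08,-1]
    - [0,1,1,0,0,0.1,-1]

```text
clock: 25.58
tool_pos: [0.5087, -0.1138, 0.3332]
eef_rot: [0.0, 0.011, 1.0, -0.0]
force: [-0.2, 0.3, -1.2]
width: 0.0281
grasp_force: 50.0
```

move_arm:
  deltas:
    - [0,0.25,0,0,0,0.02,-1]
    - [0.03,0.5,0,0,0,0.05,-1]
    - [0.06,0.75,0,0,0,0.07,-1]
    - [0.1,1,0,0,0,0.095,-1]

```text
clock: 26.08
tool_pos: [0.5182, -0.0141, 0.3318]
eef_rot: [-0.001, -0.027, 1.0, 0.0]
force: [0.2, 0.1, -1.6]
width: 0.0278
grasp_force: 50.0
```

move_arm:
  deltas:
    - [0.1,0.25,0,0,0,0,-1]
    - [0.2,0.5,0,0,0,0,-1]
    - [0.3,0.75,0,0,0,0,-1]
    - [0.4,1,0,0,0,0,-1]

```text
clock: 26.58
tool_pos: [0.5583, 0.0859, 0.3316]
eef_rot: [-0.001, -0.026, 1.0, 0.0]
force: [0.4, -0.5, -1.6]
width: 0.0279
grasp_force: 50.0
```

move_arm:
  deltas:
    - [0.15,0.25,0,0,0,0,-1]
    - [0.3,0.5,0,0,0,0,-1]
    - [0.45,0.75,0,0,0,0,-1]
    - [0.6,1,0,0,0,0,-1]

```text
clock: 27.08
tool_pos: [0.6183, 0.186, 0.3312]
eef_rot: [-0.001, -0.026, 1.0, -0.0]
force: [-0.8, -0.6, -1.2]
width: 0.0275
grasp_force: 50.0
```

move_arm:
  deltas:
    - [0.15,0.15,0,0,0,0,-1]
    - [0.3,0.3,0,0,0,0,-1]
    - [0.45,0.4,0,0,0,0,-1]
    - [0.55,0.4,0,0,0,0,-1]
    - [0.6,0.4,0,0,0,0,-1]
    - [0.6,0.4,0,0,0,0,-1]
    - [0.6,0.4,0,0,0,0,-1]

```text
clock: 27.95
tool_pos: [0.6784, 0.2236, 0.3327]
eef_rot: [-0.0, -0.025, 1.0, -0.0]
force: [-0.5, -0.8, -1.3]
width: 0.0277
grasp_force: 50.0
```

```bash
python3 lev.py 3.193
cat > m3.py <<'E'
from h import *
im,c=shot("wrist"); cv2.imwrite("wc.png",im[:,:,::-1]); H=hsv(im)
b=((H>=(100,110,40)).all(2)&(H<=(130,255,255)).all(2)).astype(np.uint8); b[260:]=0
rims=caddy_rims()[160:]; uv=proj(c,place((.599,.149,.0515),rims)); print(uv.min(0),uv.max(0))
sam=lambda r:[fit_rim([(b,c)],(.599+d,.149+e,.0515),r) for d,e in((0,0),(.003,-.003),(-.003,.003))]
print("lanes",sam(rims)); print("all",sam(caddy_rims()))
E
python3 m3.py
```

```text
t 27.95 tcp [0.6784 0.2236 0.3327] grasp [0.6784 0.2236 0.1735] yaw -3.0906 turn shares to level [ 0.0001 -0.0005  0.0005] q [ 0.2   0.84 -0.93  1.42  0.69  1.23  0.82] w 0.027743833277630692 49.99623656272888
[173.6183744   62.07200275] [419.18942812 130.60824162]
lanes [(array([0.59930794, 0.14951299, 0.05095791]), np.float64(-0.9208372831344604)), (array([0.5993061 , 0.14949645, 0.05088277]), np.float64(-0.9208188652992249)), (array([0.59931714, 0.14951331, 0.05095514]), np.float64(-0.9208973050117493))]
all [(array([0.5992963 , 0.14955692, 0.05080219]), np.float64(-0.8125522136688232)), (array([0.59926706, 0.14958027, 0.05070804]), np.float64(-0.812554121017456)), (array([0.59929501, 0.14958433, 0.05078203]), np.float64(-0.8126223683357239))]
```

```bash
cat > m4.py <<'E'
from h import *
import sys
col=sys.argv[1]; ref={"yel":(.578,-.223,.028),"red":(.597,-.1175,.028)}[col]
def mk(im):
    H=hsv(im); a=(H[:,:,1]>140)&(H[:,:,2]>110)
    return (a&((H[:,:,0]>20)&(H[:,:,0]<35) if col=="yel" else (H[:,:,0]<5)|(H[:,:,0]>172))).astype(np.uint8)
def cen(m,uv,r=24):
    m=near(m,uv,r); ys,xs=np.nonzero(m); return np.array([xs.mean(),ys.mean()]),len(xs)
im0=cv2.imread("side0raw.png")[:,:,::-1].copy(); im,c=shot("side"); cv2.imwrite("last_side.png",im[:,:,::-1])
u0=proj(c,[ref])[0]; c0,n0=cen(mk(im0),u0); print("bias",(c0-u0).round(2),n0)
s=bot.read_state(); m=Rt.from_quat(s['eef_rot'],scalar_first=True).as_matrix(); g=s['tool_pos']+bot.grip_depth*m[:,2]; u=-m[:,0]
for k in(.05,.06,.07,.08,.09):
    P=g+.0057*m[:,2]+k*u-np.array([0,0,.008]); uv=proj(c,[P])[0]
    if k==.05: C,n=cen(mk(im),proj(c,[P+.02*u])[0]); print("seen",(C-(c0-u0)).round(2),n)
    print(k,uv.round(2))
E
python3 m4.py yel
```

```text
bias [-2.61 -2.01] 148
seen [110.55 173.2 ] 31
0.05 [112.31 190.12]
0.06 [108.11 188.91]
0.07 [103.93 187.71]
0.08 [ 99.79 186.51]
0.09 [ 95.67 185.32]
```

move_arm:
  deltas:
    - [-0.2,0.02,0,0,0,0,-1]
    - [-0.45,0.04,0,0,0,0,-1]
    - [-0.7,0.06,0,0,0,0,-1]
    - [-0.9,0.082,0,0,0,0,-1]

```text
clock: 28.55
tool_pos: [0.5875, 0.2322, 0.333]
eef_rot: [0.0, -0.026, 1.0, -0.0]
force: [1.1, 0.5, -1.5]
width: 0.0279
grasp_force: 50.0
```

move_arm:
  deltas:
    - [-0.25,0,0,0,0,0,-1]
    - [-0.45,0,-0.1,0,0,0,-1]
    - [-0.6,0,-0.3,0,0,0,-1]
    - [-0.635,0,-0.6,0,0,0,-1]
    - [-0.635,0,-0.8,0,0,0,-1]
    - [-0.635,0,-0.95,0,0,0,-1]
    - [-0.635,0,-0.95,0,0,0,-1]
    - [-0.635,0,-0.95,0,0,0,-1]
    - [-0.635,0,-0.95,0,0,0,-1]

```text
clock: 29.68
tool_pos: [0.5256, 0.2326, 0.2386]
eef_rot: [0.001, -0.026, 1.0, 0.0]
force: [0.5, 1.9, -1.3]
width: 0.0275
grasp_force: 50.0
```

```bash
python3 lev.py 3.193; python3 m4.py yel
python3 - <<'E'
from h import *
im,c=shot("top"); a=cv2.imread("last_side.png")
u,v=proj(c,[(.595,.235,.04)])[0].astype(int); A=cv2.resize(im[v-66:v+66,u-66:u+66,::-1],(396,396),interpolation=cv2.INTER_CUBIC)
u,v=proj(cam("side"),[(.595,.235,.04)])[0].astype(int); B=cv2.resize(a[v-66:v+66,u-66:u+66],(396,396),interpolation=cv2.INTER_CUBIC)
cv2.imwrite("pics/pl1.png",np.hstack([A,B]))
E
```

```text
t 29.675 tcp [0.5256 0.2326 0.2386] grasp [0.5258 0.2327 0.0794] yaw -3.0904 turn shares to level [-0.0011  0.0017  0.0003] q [ 0.21  0.75 -0.91  1.85  0.75  0.92  0.56] w 0.027476835006896367 49.99621868133545
bias [-2.61 -2.01] 148
seen [177.96 236.96] 23
0.05 [183.85 250.68]
0.06 [179.44 249.27]
0.07 [175.06 247.86]
0.08 [170.72 246.47]
0.09 [166.4  245.09]
```

View pics/pl1.png

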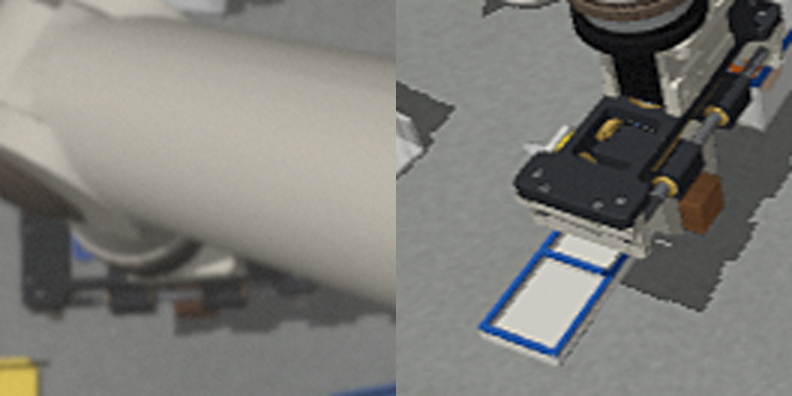

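The hand hides most of the reel; only its far cheek shows, at about (545,145). Lane 2 is visible at (540,300). I'll lower it slowly and watch the force.

move_arm:
  deltas:
    - [0,-0.005,-0.1,0,0,0,-1]
    - [0,-0.008,-0.18,0,0,0,-1]
    - [0,-0.008,-0.24,0,0,0,-1]
    - [0,-0.008,-0.28,0,0,0,-1]
    - [0,-0.008,-0.31,0,0,0,-1]
    - [0,-0.008,-0.34,0,0,0,-1]
    - [0,-0.008,-0.34,0,0,0,-1]

```text
clock: 30.65
tool_pos: [0.5252, 0.2315, 0.2036]
eef_rot: [-0.0, -0.026, 1.0, 0.0]
force: [-0.2, -0.6, -1.4]
width: 0.0279
grasp_force: 50.0
```

move_arm:
  deltas:
    - [0,0,-0.04,0,0,0,-1]
    - [0,0,-0.075,0,0,0,-1]
    - [0,0,-0.075,0,0,0,-1]
    - [0,0,-0.075,0,0,0,-1]

```text
clock: 31.15
tool_pos: [0.5252, 0.2315, 0.1962]
eef_rot: [-0.0, -0.026, 1.0, 0.0]
force: [0.3, -0.2, -0.3]
width: 0.0277
grasp_force: 50.0
```

```bash
python3 lev.py 3.193; python3 -c "
from workcell import bot
s=bot.read_state();print(s['force'],s['ft_torque'])"
```

```text
t 31.15 tcp [0.5252 0.2315 0.1962] grasp [0.5252 0.2315 0.037 ] yaw -3.0902 turn shares to level [-0.0004 -0.0001  0.0001] q [ 0.17  0.81 -0.86  1.86  0.81  0.86  0.52] w 0.02766911613604453 49.996309876441956
[ 0.34481443 -0.15677736 -0.28793665] [ 0.13844945 -0.15913414  0.00266937]
```

move_arm:
  deltas:
    - [-0.1,-0.005,0,0,0,0,-1]
    - [-0.25,-0.013,0,0,0,0,-1]
    - [-0.4,-0.02,0,0,0,0,-1]
    - [-0.55,-0.028,0,0,0,0,-1]
    - [-0.7,-0.036,0,0,0,0,-1]
    - [-0.85,-0.043,0,0,0,0,-1]
    - [-0.95,-0.049,0,0,0,0,-1]

```text
clock: 32.02
tool_pos: [0.4291, 0.2265, 0.1963]
eef_rot: [-0.0, -0.026, 1.0, 0.0]
force: [1.1, -0.6, -1.2]
width: 0.0275
grasp_force: 50.0
```

move_arm:
  deltas:
    - [0,0,0.5,0,0,0,-1]
    - [0,-0.3,1,0,0,0,-1]
    - [0,-0.7,1,0,0,0,-1]
    - [0,-1,1,0,0,0,-1]
    - [0,-1,1,0,0,0,-1]

```text
clock: 32.65
tool_pos: [0.4302, 0.124, 0.2959]
eef_rot: [-0.0, -0.023, 1.0, -0.001]
force: [0.3, 0.4, -1.5]
width: 0.0277
grasp_force: 50.0
```

```bash
python3 lev.py 3.193
cat > m5.py <<'E'
from h import *
import sys
x,y,z=map(float,sys.argv[1:4])
P=reel(); P[:,2]+=z-.028
for n in sys.argv[4:]:
    im,c=shot(n); H=hsv(im); cv2.imwrite(f"last_{n}.png",im[:,:,::-1])
    col=((H[:,:,1]>140)&(H[:,:,2]>110)&((H[:,:,0]<35)|(H[:,:,0]>172))).astype(np.uint8)
    u=proj(c,[(x,y,z)])[0]; col=near(col,u,26); ys,xs=np.nonzero(col); o=np.array([xs.mean(),ys.mean()])
    print(n,"expected",u.round(1),"colour centroid",o.round(1),len(xs),"box",xs.min(),xs.max(),ys.min(),ys.max(),"back at z",back(c,[o],z+.01)[0].round(4))
E
python3 m5.py .5949 .2354 .032 top side
```

```text
t 32.65 tcp [0.4302 0.124  0.2959] grasp [0.4301 0.1237 0.1367] yaw -3.095 turn shares to level [ 0.0025 -0.0004  0.0061] q [ 0.57  0.5  -1.1   2.12  0.6   0.87  0.73] w 0.027686424789844767 49.99610424041748
top expected [182.6 147. ] colour centroid [175.5 142.7] 13 box 174 178 140 146 back at z [0.6019 0.2496 0.042 ]
side expected [178.7 259. ] colour centroid [174.6 257.1] 318 box 166 188 245 271 back at z [0.5985 0.241  0.042 ]
```

move_arm:
  deltas:
    - [0,-0.4,0,0,0,-0.05,-1]
    - [0,-0.8,0,0,0,-0.1,-1]
    - [0,-1,0,0,0,-0.15,-1]

```text
clock: 33.12
tool_pos: [0.4303, 0.0261, 0.2961]
eef_rot: [-0.0, 0.034, 0.999, 0.0]
force: [0.9, 0.7, -1.6]
width: 0.0279
grasp_force: 50.0
```

move_arm:
  deltas:
    - [0.05,-0.4,0,0,0,-0.05,-1]
    - [0.1,-0.8,0,0,0,-0.05,-1]
    - [0.1,-1,0,0,0,-0.05,-1]

```text
clock: 33.5
tool_pos: [0.441, -0.0742, 0.2963]
eef_rot: [0.0, 0.053, 0.999, 0.0]
force: [-0.5, 0.7, -0.8]
width: 0.028
grasp_force: 50.0
```

move_arm:
  deltas:
    - [0,-0.24,-0.2,0,0,0,-1]
    - [0,-0.24,-0.6,0,0,0,-1]
    - [0,-0.24,-0.85,0,0,0,-1]
    - [0,-0.24,-0.85,0,0,0,-1]
    - [0,-0.24,-0.85,0,0,0,-1]

```text
clock: 34.12
tool_pos: [0.4411, -0.0963, 0.212]
eef_rot: [0.001, 0.052, 0.999, 0.0]
force: [-0.2, -0.2, -0.3]
width: 0.0274
grasp_force: 50.0
```

```bash
python3 lev.py 3.0286; python3 m5.py .597 -.1175 .028 top side; python3 m5.py .5949 .2354 .032 top
python3 - <<'E'
from h import *
for n in("top","side"):
    c=cam(n); im=cv2.imread(f"{n}0raw.png")[:,:,::-1].copy(); H=hsv(im)
    col=((H[:,:,1]>140)&(H[:,:,2]>110)&((H[:,:,0]<35)|(H[:,:,0]>172))).astype(np.uint8)
    ys,xs=np.nonzero(near(col,proj(c,[(.597,-.1175,.028)])[0],26)); print("before",n,xs.mean(),ys.mean(),len(xs))
E
```

```text
t 34.125 tcp [ 0.4411 -0.0963  0.212 ] grasp [ 0.4413 -0.0962  0.0528] yaw 3.0377 turn shares to level [-0.001   0.0016 -0.0116] q [ 0.9   0.62 -0.9   2.16  0.76  0.72  0.95] w 0.027383280562046437 49.99630808830261
top expected [337.4 145. ] colour centroid [337.7 141.7] 172 box 328 347 137 146 back at z [ 0.6016 -0.1169  0.038 ]
side expected [258.9 164.1] colour centroid [255.6 161.8] 165 box 249 265 153 172 back at z [ 0.6024 -0.1111  0.038 ]
top expected [182.6 147. ] colour centroid [179.8 143.4] 82 box 173 187 140 148 back at z [0.6002 0.2399 0.042 ]
before top 337.7371428571429 141.66285714285715 175
before side 257.7 160.12777777777777 180
```

move_arm:
  deltas:
    - [-0.01,-0.035,-0.1,-0.001,0.002,-0.012,-1]
    - [-0.01,-0.035,-0.19,-0.001,0.002,-0.012,-1]
    - [-0.01,-0.035,-0.19,-0.001,0.002,-0.012,-1]
    - [-0.01,-0.035,-0.19,-0.001,0.002,-0.012,-1]

```text
clock: 34.78
tool_pos: [0.4392, -0.1008, 0.1921]
eef_rot: [-0.001, 0.057, 0.998, -0.0]
force: [0.6, 0.3, -0.8]
width: 0.0273
grasp_force: 50.0
```

```bash
python3 lev.py 3.0286
```

```text
t 34.775 tcp [ 0.4392 -0.1008  0.1921] grasp [ 0.4389 -0.1008  0.0329] yaw 3.0266 turn shares to level [ 0.0003 -0.0023  0.0025] q [ 0.87  0.65 -0.85  2.16  0.81  0.69  0.91] w 0.02732507877973211 49.9963116645813
```

move_arm:
  deltas:
    - [0.15,-0.012,0.005,0,0,0,-1]
    - [0.3,-0.03,0.005,0,0,0,-1]
    - [0.4,-0.04,0.005,0,0,0,-1]
    - [0.5,-0.05,0.005,0,0,0,-1]
    - [0.6,-0.06,0.005,0,0,0,-1]
    - [0.7,-0.07,0.005,0,0,0,-1]
    - [0.8,-0.08,0.005,0,0,0,-1]
    - [0.88,-0.09,0.005,0,0,0,-1]
    - [0.88,-0.09,0.005,0,0,0,-1]

```text
clock: 35.9
tool_pos: [0.5278, -0.11, 0.1928]
eef_rot: [-0.0, 0.058, 0.998, -0.0]
force: [-0.6, 0.1, -0.3]
width: 0.0276
grasp_force: 50.0
```

move_arm:
  deltas:
    - [0,0,0.04,0,0,0,-1]
    - [0,0,0.08,0,0,0,-1]
    - [0,0,0.12,0,0,0,-1]
    - [0,0,0.2,0,0,0,-1]
    - [0,0,0.3,0,0,0,-1]
    - [0,0,0.4,0,0,0,-1]
    - [0,0,0.4,0,0,0,-1]

```text
clock: 36.78
tool_pos: [0.5277, -0.11, 0.2338]
eef_rot: [0.0, 0.058, 0.998, -0.001]
force: [-0.3, 0.4, -1.8]
width: 0.0276
grasp_force: 50.0
```

```bash
python3 lev.py 3.193; python3 m5.py .597 -.1175 .06 top side; python3 m4.py red
```

```text
t 36.775 tcp [ 0.5277 -0.11    0.2338] grasp [ 0.5278 -0.1102  0.0746] yaw 3.0262 turn shares to level [0.0014 0.0006 0.2124] q [ 0.84  0.7  -0.9   1.94  0.73  0.86  1.01] w 0.027649969070253886 49.99610245227814
top expected [339.6 140.6] colour centroid [331.8 136.4] 20 box 331 334 133 141 back at z [ 0.6037 -0.099   0.07  ]
side expected [258.2 153.8] colour centroid [261.8 150.1] 54 box 249 283 133 162 back at z [ 0.5891 -0.1228  0.07  ]
bias [-3.56 -2.45] 160
seen [255.99 161.05] 30
0.05 [265.28 156.24]
0.06 [261.95 155.05]
0.07 [258.64 153.86]
0.08 [255.35 152.69]
0.09 [252.09 151.52]
```

move_arm:
  deltas:
    - [0,0.02,0.15,0,0,0,-1]
    - [0,0.05,0.4,0,0,0.03,-1]
    - [0,0.2,0.7,0,0,0.06,-1]
    - [0,0.45,0.9,0,0,0.09,-1]
    - [0,0.7,1,0,0,0.1,-1]
    - [0.05,0.95,1,0,0,0.12,-1]

```text
clock: 37.67
tool_pos: [0.5319, -0.0127, 0.3335]
eef_rot: [-0.0, 0.01, 1.0, -0.001]
force: [0.1, 0.3, -1.9]
width: 0.028
grasp_force: 50.0
```

move_arm:
  deltas:
    - [0.1,0.25,0,0,0,0.02,-1]
    - [0.2,0.5,0,0,0,0.05,-1]
    - [0.35,0.75,0,0,0,0.07,-1]
    - [0.5,1,0,0,0,0.092,-1]

```text
clock: 38.17
tool_pos: [0.5819, 0.0875, 0.3323]
eef_rot: [-0.001, -0.027, 1.0, -0.0]
force: [-0.5, 0.1, -2.8]
width: 0.0281
grasp_force: 50.0
```

move_arm:
  deltas:
    - [0.2,0.2,0,0,0,0,-1]
    - [0.4,0.4,0,0,0,0,-1]
    - [0.6,0.6,0,0,0,0,-1]
    - [0.8,0.8,0,0,0,0,-1]
    - [0.95,0.9,0,0,0,0,-1]
    - [0.95,0.9,0,0,0,0,-1]
    - [0.95,0.9,0,0,0,0,-1]

```text
clock: 39.05
tool_pos: [0.6763, 0.1757, 0.3321]
eef_rot: [-0.002, -0.026, 1.0, -0.001]
force: [-0.2, 0.2, -2.2]
width: 0.0278
grasp_force: 50.0
```

```bash
python3 lev.py 3.193; python3 m3.py
python3 - <<'E'
from h import *
im,c=shot("side"); H=hsv(im); r=((H[:,:,1]>140)&(H[:,:,2]>60)&((H[:,:,0]<5)|(H[:,:,0]>172))).astype(np.uint8)
print("red left at old spot",near(r,proj(c,[(.597,-.1175,.028)])[0],26).sum())
n,l,st,ce=cv2.connectedComponentsWithStats(r); print([(st[i].tolist(),ce[i].round(1).tolist()) for i in range(1,n) if st[i][4]>15])
s=bot.read_state(); m=Rt.from_quat(s['eef_rot'],scalar_first=True).as_matrix(); g=s['tool_pos']+bot.grip_depth*m[:,2]
print("reel expected",proj(c,[g+.0057*m[:,2]-.07*m[:,0]-np.array([0,0,.008])]))
im=cv2.imread("wc.png"); cv2.imwrite("pics/wc2.png",im)
w=cam("wrist",s); P=reel(); P[:,2]+=.004; H=hsv(im[:,:,::-1].copy()); mk=((H[:,:,2]>165)|((H[:,:,1]>110)&(H[:,:,2]>70)&(H[:,:,0]<40))).astype(np.uint8)
y=((H[:,:,1]>110)&(H[:,:,2]>70)&(H[:,:,0]<40)&(H[:,:,0]>18)).astype(np.uint8); ys,xs=np.nonzero(near(y,proj(w,[(.5949,.2354,.032)])[0],60)); print("yel exp",proj(w,[(.5949,.2354,.05)]),"seen",xs.mean(),ys.mean(),len(xs),cv2.minAreaRect(np.c_[xs,ys].astype(np.float32)))
# expected tape rect corners at top
print(proj(w,place((.5949,.2354,.051),[(-.015,-.02,.046),(.015,-.02,.046),(-.015,.02,.046),(.015,.02,.046)])).round(1))
E
```

```text
t 39.05 tcp [0.6763 0.1757 0.3321] grasp [0.6758 0.1755 0.1729] yaw -3.0891 turn shares to level [ 0.0018 -0.0039 -0.0013] q [ 0.28  0.82 -0.94  1.46  0.69  1.21  0.87] w 0.027779857732908853 49.99609351158142
[233.67833583  69.4999893 ] [478.18217261 137.33840758]
lanes [(array([0.59935675, 0.14938436, 0.05216455]), np.float64(-0.8017157316207886)), (array([0.59933955, 0.1493832 , 0.05202594]), np.float64(-0.8017184138298035)), (array([0.59935197, 0.1493842 , 0.05212957]), np.float64(-0.8017613291740417))]
all [(array([0.59933706, 0.14943534, 0.05202758]), np.float64(-0.8787599802017212)), (array([0.5993488 , 0.14943686, 0.05212696]), np.float64(-0.8787209987640381)), (array([0.59933882, 0.14940895, 0.0519592 ]), np.float64(-0.8787209391593933))]
red left at old spot 0
[([483, 77, 24, 18, 272], [494.8, 84.7])]
reel expected [[121.97935813 173.91091146]]
yel exp [[366.11157884 104.92607906]] seen 359.6078895463511 105.73885601577909 2535 ((360.0, 106.0), (40.0, 66.0), 90.0)
[[339.   83.4]
 [336.8 125.5]
 [393.8  83.4]
 [389.7 125.5]]
```

View pics/wc2.png

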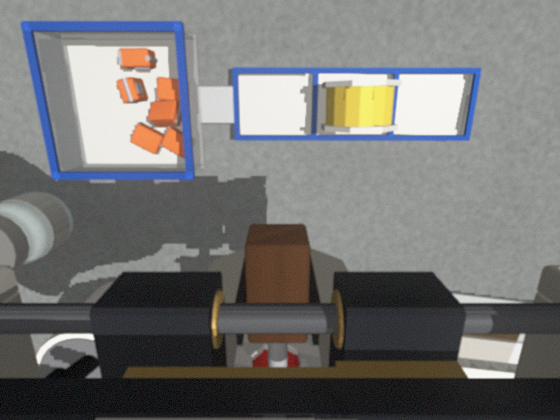

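The wrist view shows all 6 clips in the bin, around (155,100), and the yellow reel standing in lane 1 at (360,106), parallel to its walls. The red reel hangs on the rod at (275,357). Now I'll place red in lane 0.

move_arm:
  deltas:
    - [-0.2,-0.03,0,0.002,-0.004,0,-1]
    - [-0.45,-0.06,0,0.002,-0.004,0,-1]
    - [-0.7,-0.08,0,0.002,-0.004,0,-1]
    - [-0.9,-0.1,0,0.002,-0.004,0,-1]

```text
clock: 39.65
tool_pos: [0.5858, 0.1643, 0.3328]
eef_rot: [0.001, -0.025, 1.0, -0.0]
force: [0.3, -0.2, -1.6]
width: 0.0278
grasp_force: 50.0
```

move_arm:
  deltas:
    - [-0.25,0,0,0,0,0,-1]
    - [-0.45,0,-0.1,0,0,0,-1]
    - [-0.57,0,-0.3,0,0,0,-1]
    - [-0.58,0,-0.6,0,0,0,-1]
    - [-0.58,0,-0.8,0,0,0,-1]
    - [-0.58,0,-0.95,0,0,0,-1]
    - [-0.58,0,-0.95,0,0,0,-1]
    - [-0.58,0,-0.95,0,0,0,-1]
    - [-0.58,0,-0.95,0,0,0,-1]

```text
clock: 40.78
tool_pos: [0.5297, 0.1654, 0.2386]
eef_rot: [0.002, -0.026, 1.0, 0.001]
force: [0.1, -1.5, -0.9]
width: 0.0279
grasp_force: 50.0
```

```bash
python3 lev.py 3.193
```

```text
t 40.775 tcp [0.5297 0.1654 0.2386] grasp [0.5302 0.1656 0.0794] yaw -3.0902 turn shares to level [-0.0016  0.004   0.0001] q [ 0.34  0.73 -0.93  1.9   0.75  0.9   0.66] w 0.027903436919918454 49.99591648578644
```

Lowering with small corrections, then withdrawing.

move_arm:
  deltas:
    - [-0.015,0,-0.1,0,0.002,0,-1]
    - [-0.015,0,-0.18,0,0.002,0,-1]
    - [-0.015,0,-0.24,0,0.002,0,-1]
    - [-0.015,0,-0.28,0,0.002,0,-1]
    - [-0.015,0,-0.31,0,0.002,0,-1]
    - [-0.015,0,-0.34,0,0.002,0,-1]
    - [-0.015,0,-0.34,0,0.002,0,-1]

```text
clock: 41.65
tool_pos: [0.5277, 0.1651, 0.2037]
eef_rot: [0.0, -0.026, 1.0, 0.0]
force: [-0.8, 0.2, -0.8]
width: 0.0276
grasp_force: 50.0
```

move_arm:
  deltas:
    - [0,0,-0.04,0,0,0,-1]
    - [0,0,-0.075,0,0,0,-1]
    - [0,0,-0.075,0,0,0,-1]
    - [0,0,-0.075,0,0,0,-1]

```text
clock: 42.15
tool_pos: [0.5277, 0.1651, 0.1962]
eef_rot: [0.0, -0.026, 1.0, 0.0]
force: [-0.0, -0.1, -1.3]
width: 0.0279
grasp_force: 50.0
```

```bash
python3 lev.py 3.193; python3 -c "
from workcell import bot
s=bot.read_state();print(s['force'],s['ft_torque'])"
```

```text
t 42.15 tcp [0.5277 0.1651 0.1962] grasp [0.5278 0.1652 0.037 ] yaw -3.0903 turn shares to level [-0.0011  0.0001  0.0001] q [ 0.3   0.79 -0.87  1.92  0.81  0.84  0.61] w 0.027851327922541125 49.996381402015686
[-0.04610434 -0.0518133  -1.27169064] [ 0.09403173 -0.11221876  0.00731713]
```

move_arm:
  deltas:
    - [-0.1,-0.005,0.01,0,0,0,-1]
    - [-0.2,-0.01,0.03,0,0,0,-1]
    - [-0.3,-0.01,0.04,0,0,0,-1]
    - [-0.4,-0.01,0.04,0,0,0,-1]
    - [-0.5,0,0.04,0,0,0,-1]
    - [-0.6,0,0.04,0,0,0,-1]
    - [-0.7,0.01,0.04,0,0,0,-1]
    - [-0.72,0.01,0.04,0,0,0,-1]
    - [-0.72,0.01,0.04,0,0,0,-1]

```text
clock: 43.28
tool_pos: [0.4558, 0.1661, 0.2003]
eef_rot: [0.0, -0.026, 1.0, 0.0]
force: [0.3, -0.1, 0.1]
width: 0.0276
grasp_force: 50.0
```

move_arm:
  deltas:
    - [0,0,0.3,0,0,0,-1]
    - [0,0,0.6,0,0,0,-1]
    - [0,-0.2,1,0,0,0,-1]
    - [0,-0.6,1,0,0,0,-1]
    - [0,-1,1,0,0,0,-1]

```text
clock: 43.9
tool_pos: [0.4563, 0.0651, 0.301]
eef_rot: [0.001, -0.026, 1.0, 0.0]
force: [1.1, -0.6, -1.2]
width: 0.0279
grasp_force: 50.0
```

move_arm:
  deltas:
    - [0,-0.5,0,0,0,-0.1,-1]
    - [0,-1,0,0,0,-0.2,-1]
    - [0,-1,0,0,0,-0.2,-1]

```text
clock: 44.28
tool_pos: [0.4559, -0.0386, 0.2999]
eef_rot: [-0.0, 0.057, 0.998, -0.001]
force: [-0.1, 0.2, -1.6]
width: 0.0279
grasp_force: 50.0
```

```bash
python3 lev.py; python3 m5.py .5983 .1694 .032 top side;python3 m5.py .5949 .2354 .032 top side
```

```text
t 44.275 tcp [ 0.4559 -0.0386  0.2999] grasp [ 0.4559 -0.0388  0.1407] yaw 3.0268 turn shares to level [ 0.0015 -0.0005 -0.    ] q [ 0.91  0.5  -1.07  2.1   0.57  0.88  0.96] w 0.027919726577601237 49.99634921550751
top expected [211.8 145.3] colour centroid [210.1 141.7] 179 box 185 221 137 147 back at z [0.6035 0.1722 0.042 ]
side expected [195.6 236.9] colour centroid [188.5 238.5] 368 box 172 204 223 260 back at z [0.6024 0.187  0.042 ]
top expected [182.6 147. ] colour centroid [188.  143.3] 142 box 173 208 138 148 back at z [0.6002 0.2216 0.042 ]
side expected [178.7 259. ] colour centroid [178.1 253.1] 417 box 166 195 234 271 back at z [0.5985 0.2293 0.042 ]
```

move_arm:
  deltas:
    - [0,-0.5,-0.2,0,0,0,-1]
    - [0,-1,-0.5,0,0,0,-1]
    - [0,-1,-0.8,0,0,0,-1]
    - [0,-1,-1,0,0,0,-1]
    - [0,-1,-1,0,0,0,-1]

```text
clock: 45.1
tool_pos: [0.4555, -0.1323, 0.1992]
eef_rot: [-0.001, 0.051, 0.999, 0.001]
force: [-0.5, -0.0, -1.0]
width: 0.0274
grasp_force: 50.0
```

move_arm:
  deltas:
    - [0,0,-0.1,0,0,0,-1]
    - [0,0,-0.17,0,0,0,-1]
    - [0,0,-0.2,0,0,0,-1]
    - [0,0,-0.2,0,0,0,-1]
    - [0,0,-0.2,0,0,0,0.2]
    - [0,0,-0.2,0,0,0,0.2]
    - [0,0,-0.2,0,0,0,0.2]
    - [0,0,-0.2,0,0,0,0.2]

```text
clock: 46.1
tool_pos: [0.4558, -0.134, 0.1803]
eef_rot: [0.0, 0.053, 0.999, 0.0]
force: [-0.2, -0.2, -1.1]
width: 0.0545
grasp_force: 0.0
```

move_arm:
  deltas:
    - [0,0,0.3,0,0,0,0.2]
    - [0,0,0.7,0,0,0,0.2]
    - [0,0,1,0,0,0,0.2]

```text
clock: 46.48
tool_pos: [0.4559, -0.1338, 0.2816]
eef_rot: [0.0, 0.053, 0.999, 0.0]
force: [1.3, -0.7, 0.3]
width: 0.0553
grasp_force: 0.0
```

move_arm:
  deltas:
    - [-0.2,-0.5,0.3,0,0,0,0.2]
    - [-0.3,-1,0.6,0,0,0,0.2]
    - [-0.3,-1,0.6,0,0,0,0.2]

```text
clock: 46.85
tool_pos: [0.4251, -0.239, 0.3419]
eef_rot: [0.001, 0.057, 0.998, -0.001]
force: [0.4, -0.3, -0.8]
width: 0.0549
grasp_force: 0.0
```

```bash
cat > fin.py <<'E'
from h import *
print(bot.read_state()['clock'])
V={n:shot(n) for n in("top","side")}; H={n:hsv(v[0]) for n,v in V.items()}
for n in V: cv2.imwrite(f"fin_{n}.png",V[n][0][:,:,::-1])
col=lambda h,nm:((h[:,:,1]>140)&(h[:,:,2]>110)&(((h[:,:,0]>20)&(h[:,:,0]<35)) if nm=="yel" else ((h[:,:,0]<5)|(h[:,:,0]>172)))).astype(np.uint8)
for nm,new,old in(("red",(.5983,.1694,.032),(.597,-.1175,.028)),("yel",(.5949,.2354,.032),(.578,-.223,.028))):
    for n in V:
        c=V[n][1]; h0=hsv(cv2.imread(f"{n}0raw.png")[:,:,::-1].copy()); R=[]
        for h,p in((h0,old),(H[n],new)):
            u=proj(c,[p])[0]; ys,xs=np.nonzero(near(col(h,nm),u,30)); R+=[np.array([xs.mean(),ys.mean()])-u,len(xs),(xs.min(),xs.max(),ys.min(),ys.max())]
        print(nm,n,"old off",R[0].round(1),R[1],"new off",R[3].round(1),R[4],R[5],"dz 9mm would move",(proj(c,[np.array(new)+(0,0,.009)])[0]-proj(c,[new])[0]).round(1))
# spindle
for n in V:
    h=H[n]; c=V[n][1]; m=((h[:,:,1]>100)&(h[:,:,0]<14)&(h[:,:,2]>50)).astype(np.uint8); u=proj(c,[(.456,-.14,.014)])[0]; ys,xs=np.nonzero(near(m,u,22)); print("spin",n,u.round(1),xs.mean(),ys.mean(),len(xs))
    o=((h[:,:,1]>140)&(h[:,:,0]>=5)&(h[:,:,0]<14)&(h[:,:,2]>130)).astype(np.uint8)
    k,l,st,ce=cv2.connectedComponentsWithStats(o); print("orange",[(ce[i].round().tolist(),int(st[i][4])) for i in range(1,k) if st[i][4]>8],"bin at",proj(c,[(.6043,.0496,.01)]).round())
E
python3 fin.py
```

```text
46.85
red top old off [ 0.3 -3.4] 175 new off [-0.  -3.7] 167 (np.int64(203), np.int64(221), np.int64(137), np.int64(147)) dz 9mm would move [-0.5 -1.2]
red side old off [-3.6 -2.5] 160 new off [-3.7 -2.7] 269 (np.int64(184), np.int64(204), np.int64(223), np.int64(247)) dz 9mm would move [-0.6 -3. ]
yel top old off [-1.3 -3.3] 80 new off [-2.3 -3.5] 96 (np.int64(173), np.int64(188), np.int64(140), np.int64(148)) dz 9mm would move [-0.7 -1.2]
yel side old off [-2.6 -2. ] 148 new off [-4.1 -2.1] 315 (np.int64(166), np.int64(188), np.int64(245), np.int64(271)) dz 9mm would move [-0.8 -3. ]
spin top [348.9 206.4] 347.1799163179916 205.9121338912134 239
orange [([253.0, 140.0], 213), ([262.0, 159.0], 20)] bin at [[265. 145.]]
spin side [313.2 177.5] 311.8602620087336 178.64628820960698 229
orange [([500.0, 100.0], 170), ([312.0, 174.0], 84), ([215.0, 208.0], 16), ([225.0, 206.0], 9), ([229.0, 212.0], 28)] bin at [[223. 209.]]
```

Run:
```python
from h import *
sc=[np.vstack([box(.022,.142,-.045,.045,0,.004),box(.022,.026,-.045,.045,0,.022),box(.022,.142,-.045,-.041,0,.022),box(.022,.142,.041,.045,0,.022)])]
vs=[]
for n in("top","side"):
    im=cv2.imread(f"fin_{n}.png")[:,:,::-1].copy(); h=hsv(im); m=((h>=(100,110,50)).all(2)&(h<=(130,255,255)).all(2)).astype(np.uint8); c=cam(n)
    vs.append((near(m,proj(c,[(.418,.075,.01)])[0],52),c))
q,f=fit_hull(vs,(.431,-.005,1.74),sc); print("scoop",q.round(4),f)
if f<-.8: print(bot.sign_off())
```

```text
scoop [ 0.4306 -0.0086  1.7433] -0.8976045719548116
the job is handed in; nothing more can be done
None
```

I handed the job in at about 47 s on the robot clock. The cameras showed all 6 clips in the bin, the red reel in lane 0 and the yellow reel in lane 1 (there was no green reel), and the blue scoop tray and the spindle lying flat on the bench. I kept the arm clear of the jar, glue stick and bulldog clip but did not re-measure them, and the hand-in gave no verdict.

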